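# Ready a pipette over the balance for its weighing check

### The arm

A 7-joint arm with a two-finger parallel gripper is mounted at the origin on the work surface. World frame = base frame: x ahead of the robot, y to its left, z up, the work surface at z = 0. Lengths are in m, angles in rad, forces in N, time in s.
With the tool pointing down it reaches from about 0.4 to 0.875 m from the base axis. Payload 6.5 kg.
Tool frame: the origin (TCP) lies midway between the tips of the shut fingers; the grasp point (between the pads) lies 19 mm behind it (r.pinch_z is the distance from the TCP to the grasp point, in m); x points along the fingers, y is the direction in which the jaws open and shut, and the axes are right-handed (so a half turn about x gives the same grasp; the last joint's range is limited). The gripper opens to 85 mm and grips with 20 to 120 N. Pads are 22 mm wide; open, the fingers measure 114 mm over their backs; the gripper's body (76 mm by 85 mm) begins 54 mm behind the grasp point. The pads swing forward as they close: fully open they stand 13 mm farther back than shut.
Start: joints at [-1.271, 0.536, -0.004, 1.538, 0.003, 1.067, -0.071], TCP at [0.232, 0.607, 0.198] pointing down, gripper open.
Joint ranges: [-2.7, 2.7], [-0.37, 2.16], [-1.27, 1.26], [0.24, 2.4], [-1.31, 4.45], [0.19, 1.91], [-2.76, 2.76]. Speed limits (rad/s): [2.39, 2.39, 3.14, 3.14, 3.14, 3.14, 3.14].

### API

Orientations are given as [roll, pitch, yaw] about the fixed x, y, z axes, in that order (R = Rz(yaw) Ry(pitch) Rx(roll)).
In Python, from station import r gives the robot as it stands. The module is installed in compiled form; this text tells all that it offers.
- The arm moves only by the tool move_arm, never from a script. Its argument "commands" is a list of rows, each a list of 3 entries, a list of its own where there are three numbers: the shift along the tool's x, y, z in cm, then the turn, a rotation vector about the tool's x, y, z in rad, then the opening, from -1 (shut) to 1 (fully open). In form: [[[dx, dy, dz], [wx, wy, wz], hand], ...]. A call has 1 to 5 rows; each row is the pose to reach, as a shift and turn from the pose commanded when the call began, along the tool's axes at that moment; what a row does not reach only later rows make up. A row lasts 1/8 s, in which the tool goes at most 62.5 mm and 10.7 degrees, less where a joint would pass 70% of its speed; a pose out of reach is approached as far as the arm can. A call with a gripper value outside its range is refused whole. The fingers move at their own pace and stop on an object; "grip_force" is the grip in N (left out, the last holds). Time passes only in rows, so rows that repeat a pose let the fingers close. It gives the time, the measured TCP pose, the force and the opening at its end, in the units of the state.
- r.state(): the state, without advancing time (a new reading comes with each control period).
- r.grab_frame(name): name is "side" or "top" or "wrist"; returns the picture (400x640x3 uint8, red, green, blue); there is no depth.
- r.camera_model(name): a dict with "fov_y" (degrees; the focal length in pixels is half the picture's height over the tangent of half this angle, whatever the lens; pixels are square), "cx", "cy" (the principal point, pixels), "extrinsics" (4x4, takes a point from camera to world coordinates); the wrist camera has in their place "mount" (4x4, takes a point from camera to tool coordinates, whose origin is the TCP and whose axes are the tool frame's). Camera axes: x right, y down, z forward; pixel columns grow to the right and rows downward; lengths in m; the calibration is good to about 2 mm. A picture is of the moment at which its call begins: read the wrist's pose just before it. camera_model takes no time and is no camera call.
- r.hand_in(): hands the job in, once; it reports no verdict.
Trained networks look in the newest picture that a camera, given by its name, has taken for a name from the list of things; names that differ only in an ending like _2 or _b are one class to them, and where a whole thing is asked for, a point or a joint stands for the part that bears it (a point fixed in the world has none). Each returns a list of dicts, best first, with "p" (0 to 1); they miss things now and then, are a little off and sometimes report something else, mostly with a low value. They report only what shows in the picture. A call takes as long as a camera call. They do not tell look-alikes from the thing itself.
- r.regions_of(thing, camera): "mask" (400x640 bool, what is visible of it) and "at" ([column, row] in pixels, amid what is visible of it).
The state is a dict: "t": time; "joints": joint angles; "qvel": joint speeds; "joint_efforts": joint torques, N m; "position": TCP position; "eef_rot": TCP orientation; "contact_force": force on the tool from outside, world axes, zero at the start; "moment": the same for the moment, N m; "gripper_width": finger opening in m.
Only numpy, scipy, OpenCV 4.12 (cv2) and the standard library are available. Lean on these libraries where they do the work, as an engineer would, in place of code of your own. Each camera call takes 0.05 s, during which the arm holds its last target. There are 200 camera calls.

### The job

The slim hand pipette that has a tip fitted is due for its weighing check. Set the small white weighing beaker upright in the middle of the balance pan, gently so as not to overload the pan, and let go of it; then take that pipette from the rack, carry it over everything without knocking the balance or the beaker, and finish while still holding it upright and still, its tip about 1 cm above the rim of the beaker and over the centre of its mouth, touching nothing, ready to dispense. Leave everything else on the bench standing where it is.

Things in the scene. Friction and masses are not known exactly. Their poses are not given: they have to be found in the camera images.
- vessel: the weighing beaker: a plain white open PTFE beaker with straight sides, 40 mm outside diameter, 45 mm high, wall 3 mm, about 60 g. Origin: centre of its underside, z up. It stands on the bench in front of the robot, between balance and rack. Grip it across its outside from above.
- vessel_rim (a point): centre of the weighing beaker's mouth, level with its rim, 45 mm above its underside; moves with the beaker
- balance: precision balance, fixed, 270 mm deep (its x, display at its -x front) by 200 mm wide, deck 52 mm high; origin at the centre of its footprint, bench level. Round the pan stands a square draught shield of clear glass, open at the top: walls 4 mm thick, 168 mm apart inside, centred on the pan and parallel to the balance's sides, top edge 119 mm above the bench
- pan: the balance's round steel pan, diameter 116 mm, in the middle of the draught shield, 40 mm behind the balance's centre. Origin: centre of its top face, 68 mm above the bench when empty, z up. It is sprung and sinks 1 mm for about 0.8 N (the beaker sinks it by less than 1 mm); pressing it down by 10 mm (8 N) overloads it, its stop is at 12 mm
- rack: fixed rack of clear acrylic: shelf 290 mm long (its y), top 140 mm above the bench, 6 mm thick, on two end plates; base 130 x 300 mm. Three slots 24 mm wide at y = -90, 0, +90 mm, open to its front (-x, towards the robot), end 12 mm behind its centre line. A pipette hangs in each at x = 0, in any order, its top 74 mm above the shelf. Origin: centre of its footprint, bench level, z up
- pipette: the pipette to use: slim white hand pipette, 199 mm long, about 90 g, the only one with a tip fitted. Origin: the end of the tip; z up along its axis. Tip to 50 mm, shaft (19 mm thick at most) to 125 mm, then a shoulder 33 mm across that rests on the rack shelf (tip end 15 mm above the bench), handle 131 to 187 mm, plunger button to 199 mm. It hangs with its axes parallel to the rack's
- pipette_grip (a point): middle of the pipette's handle, on its axis, 161 mm above the tip end. The handle is 26 mm along its x, with flat faces, and 30 mm along y; a finger rest sticks out 37 mm on its -y side. Grip here from above, fingers closing along the pipette's x (rack front to back): the fingertips stay clear of the shelf. Lift straight up by 140 mm, or a little and out of the slot's front
- beaker: bystander: clear glass beaker, 50 mm diameter, 70 mm high, on the bench beyond the weighing beaker; origin centre of its underside
- tip_box: bystander: box of pipette tips with a clear lid, 122 x 84 mm, 90 mm high, between rack and balance; origin centre of its underside
- reagent_bottle: bystander: amber bottle, 72 mm diameter, 145 mm high, at the back; origin centre of its underside
- microplates: bystander: stack of three white microplates, 86 x 128 mm, 44 mm high, at the back; origin centre of its underside
- timer: bystander: small white timer, 62 x 58 mm, 20 mm high, front left; origin centre of its underside
- tube_rack: bystander: grey rack of capped tubes, 100 x 210 mm, 78 mm high, right of the balance; origin centre of its underside
- electronic_pipette: bystander in the rack: pipette with a wide head with a display on top (32 x 42 mm) and no tip; origin its lower end, 53 mm above the bench
- multichannel_pipette: bystander in the rack: pipette with an 82 mm wide row of eight nozzles below the shelf, no tips, a broader plunger button (26 mm, the hand pipette's is 18 mm); origin centre of its lower end, 25 mm above the bench
Things that resemble listed ones, but are neither listed nor needed, are in the scene too. Leave any blue or pink look-alike of the pipette alone.

How it is judged:
On the way, in this order (a step that is already met when the one before it is completed fails the run):
1. the weighing beaker stands upright in the middle of the pan, let go and still, the pipette still in its rack (horizontal distance between vessel and pan below 0.009 m and z of vessel in the frame of pan between -0.004 and 0.004 m and contact force between vessel and pan above 0.2 N and angle between vessel's own z axis and vertical below 0.06 rad and linear speed of vessel below 0.02 m/s and contact force between vessel and the fingers below 0.05 N and contact force between pipette and rack above 0.2 N), for 0.3 s.
2. the pipette is lifted clear of the rack (contact force between pipette and rack below 0.02 N and contact force between pipette and the fingers above 1 N and height (world z) of pipette above 0.11 m), for 0.1 s.
At the end, for the whole second after the job is handed in: Beaker released on the pan, upright, still, within 9 mm of the pan's centre. Pipette held in the fingers, still, within 5 degrees of upright, tip 3 to 18 mm above the beaker's rim and within 8 mm of its mouth's centre; pipette and robot touch neither balance, beaker nor rack (horizontal distance between vessel and pan below 0.009 m and z of vessel in the frame of pan between -0.004 and 0.004 m and contact force between vessel and pan above 0.2 N and angle between vessel's own z axis and vertical below 0.06 rad and linear speed of vessel below 0.02 m/s and contact force between vessel and the fingers below 0.05 N and horizontal distance between pipette and vessel_rim below 0.008 m and z of pipette in the frame of vessel_rim between 0.003 and 0.018 m and angle between pipette's own z axis and vertical below 0.09 rad and linear speed of pipette below 0.015 m/s and angular speed of pipette below 0.1 rad/s and contact force between pipette and the fingers above 1 N and contact force between pipette and vessel below 0.02 N and contact force between pipette and balance below 0.02 N and contact force between pipette and rack below 0.02 N and contact force between each of the arm, the fingers and balance below 0.05 N); the arm keeps its last pose, push and grip.
It fails at once if the pan is pressed down 10 mm or more (overload) (z of pan in the frame of balance below 0.058 m).
It fails at once if the pipette knocks the balance (more than 1 N) or the weighing beaker (more than 0.5 N) (contact force between pipette and balance above 1 N or contact force between pipette and vessel above 0.5 N).
It fails at once if another thing on the bench or in the rack is moved by more than 15 mm or tipped (distance of any of beaker, tip_box, reagent_bottle, microplates, timer, tube_rack, electronic_pipette, multichannel_pipette from where it was at the start of the episode above 0.015 m or angle between any of beaker, tip_box, reagent_bottle, microplates, timer, tube_rack, electronic_pipette, multichannel_pipette's own z axis and vertical above 0.2 rad).
It also fails if it takes over 61 s, if anything falls off the work surface, if the arm or the gripper's body presses on something with over 40 N, if the wrist force passes 120 N, or if a joint passes its speed limit or range.

## Working session

There is one attempt and no reset: what is moved stays moved. The work goes in short steps, Python scripts to look and compute and a tool call to move; the robot and the scene stay as the last step left them, time stands still between calls to the robot, and variables do not carry over. Pictures are saved under pics/ and viewed, and the job is handed in when it is done.

Besides the shell and the picture viewer there is one more tool, called as name(argument=value, ...), one argument or row to a line, values as JSON. move_arm: Moves the arm, as the interface text tells. Its arguments: {"type":"object","properties":{"commands":{"type":"array","items":{"type":"array"}},"grip_force":{"type":"number"}},"required":["commands"]}

```bash
mkdir -p pics; cat > h.py <<'E'
import numpy as np, cv2
from station import r
from scipy.spatial.transform import Rotation as Ro
def save(n,f): cv2.imwrite(f'pics/{f}.png',cv2.cvtColor(r.grab_frame(n) if isinstance(n,str) else n,cv2.COLOR_RGB2BGR))
def tool():
    s=r.state();T=np.eye(4);T[:3,:3]=Ro.from_euler('xyz',s['eef_rot']).as_matrix();T[:3,3]=s['position'];return T
def cam(n):
    m=r.camera_model(n);f=200/np.tan(np.radians(m['fov_y'])/2)
    E=np.array(m['extrinsics']) if 'extrinsics' in m else tool()@np.array(m['mount'])
    return f,m['cx'],m['cy'],E
def back(n,uv,z,c=None):
    f,cx,cy,E=c or cam(n);d=E[:3,:3]@np.array([(uv[0]-cx)/f,(uv[1]-cy)/f,1]);o=E[:3,3];return o+d*(z-o[2])/d[2]
def proj(n,p,c=None):
    f,cx,cy,E=c or cam(n);q=np.linalg.inv(E)@np.append(p,1);return np.array([f*q[0]/q[2]+cx,f*q[1]/q[2]+cy])
E
python3 - <<'E'
from h import *
for n in ('side','top','wrist'):
    save(n,n+'0'); m=r.camera_model(n); print(n,{k:np.round(v,3).tolist() for k,v in m.items()})
    for t in ('vessel','pan','balance','rack','pipette','beaker','tip_box','multichannel_pipette','electronic_pipette'):
        print(t,[(np.round(d['p'],2),np.round(d['at']).tolist(),int(d['mask'].sum())) for d in r.regions_of(t,n)][:4])
print(r.state())
E
```

```text
side {'fov_y': 52.551, 'cx': 318.307, 'cy': 199.582, 'extrinsics': [[-0.991, -0.077, 0.107, 0.357], [-0.131, 0.668, -0.732, 1.096], [-0.015, -0.74, -0.672, 1.067], [0.0, 0.0, 0.0, 1.0]]}
vessel [(np.float64(0.43), [327.0, 215.0], 145)]
pan [(np.float64(0.6), [315.0, 147.0], 216)]
balance [(np.float64(0.77), [319.0, 156.0], 2737), (np.float64(0.17), [330.0, 123.0], 348)]
rack [(np.float64(0.87), [289.0, 276.0], 3886)]
pipette [(np.float64(0.64), [275.0, 222.0], 225), (np.float64(0.56), [333.0, 393.0], 631)]
beaker [(np.float64(0.5), [312.0, 217.0], 308)]
tip_box [(np.float64(0.58), [281.0, 204.0], 926)]
multichannel_pipette [(np.float64(0.58), [304.0, 260.0], 277), (np.float64(0.27), [315.0, 148.0], 224)]
electronic_pipette []
top {'fov_y': 49.354, 'cx': 315.213, 'cy': 196.781, 'extrinsics': [[-0.056, -0.978, 0.202, 0.222], [-0.998, 0.055, -0.009, 0.067], [-0.002, -0.202, -0.979, 1.603], [0.0, 0.0, 0.0, 1.0]]}
vessel []
pan [(np.float64(0.96), [409.0, 182.0], 710)]
balance [(np.float64(0.95), [411.0, 191.0], 4485)]
rack [(np.float64(0.62), [245.0, 200.0], 2873)]
pipette [(np.float64(0
[... 699 characters left out ...]

{'t': 1.5, 'joints': array([-1.27117861,  0.53640416, -0.00440513,  1.53787703,  0.00258321,
        1.0673253 , -0.07124473]), 'qvel': array([ 1.35936908e-03,  1.21889756e-03,  5.45512965e-04, -9.83164642e-04,
       -5.73135576e-05,  3.91340315e-04,  3.63528821e-04]), 'joint_efforts': array([ 4.30315777e-04, -5.83321381e+01,  1.04817677e+00, -2.59438992e+01,
        1.24862356e-02,  1.69791056e-03,  2.00689146e-05]), 'position': array([0.2325042 , 0.6069891 , 0.19809611]), 'eef_rot': array([-0.54973652,  1.57078227, -0.91556618]), 'contact_force': array([ 0.47843786, -0.78076915,  0.75839168]), 'moment': array([ 0.0330225 , -0.00233617,  0.04812601]), 'gripper_width': 0.08536588176024577}
```

```bash
python3 - <<'E'
import cv2
a=cv2.imread('pics/top0.png')[90:340,120:520];cv2.imwrite('pics/top0c.png',cv2.resize(a,(800,500),interpolation=cv2.INTER_CUBIC))
a=cv2.imread('pics/side0.png')[90:390,140:500];cv2.imwrite('pics/side0c.png',cv2.resize(a,(720,600),interpolation=cv2.INTER_CUBIC))
E
```

```text
(no output)
```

View pics/top0c.png

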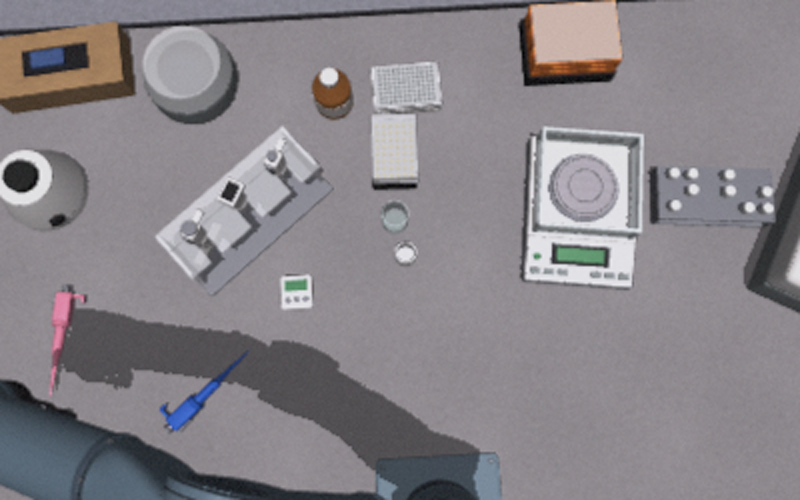

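View pics/side0c.png

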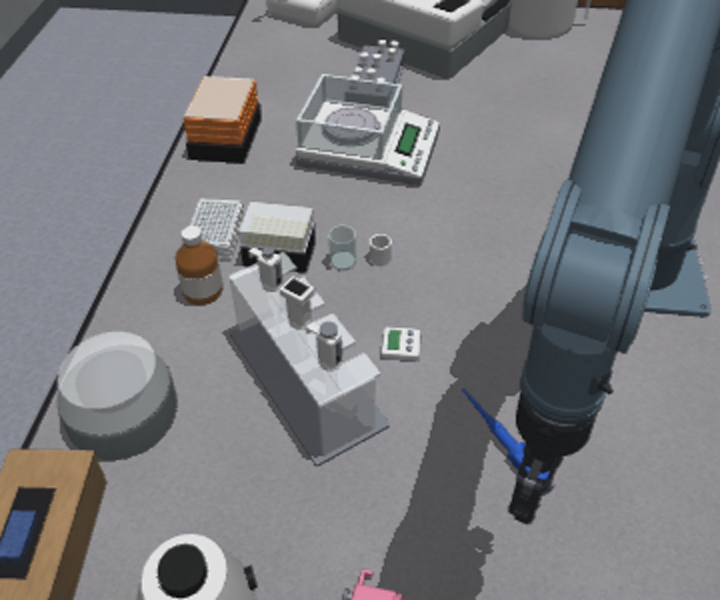

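```bash
python3 - <<'E'
from h import *
c=cam('top')
g=lambda u,v,z:np.round(back('top',(120+u/2,90+v/2),z,c),3)
print('vessel',g(405,249,.045),g(405,256,.0)); print('beaker',g(395,210,.07)); print('pan',g(585,187,.068))
f,cx,cy,_=c
p=g(274,148,.214);m=g(189,230,.214);e=g(233,189,.2)
print('pip',p,'multi',m,'elec',e,np.linalg.norm(p-m),'yaw ydir',np.arctan2(*(p-m)[1::-1]))
# balance corners deck
for q in ((541,130),(643,134),(640,232),(534,228)): print('shield top',g(*q,.119))
for n,a in (('top0',(120,90)),('side0',(0,0))): pass
a=cv2.imread('pics/top0.png')
A=cv2.resize(a[130:250,190:340],(750,600),interpolation=cv2.INTER_CUBIC);cv2.imwrite('pics/t1.png',A)
a=cv2.imread('pics/side0.png')
A=cv2.resize(a[180:330,240:440],(800,600),interpolation=cv2.INTER_CUBIC);cv2.imwrite('pics/s1.png',A)
E
```

```text
vessel [0.477 0.03  0.045] [0.471 0.03  0.   ]
beaker [0.545 0.045 0.07 ]
pan [ 0.568 -0.301  0.068]
pip [0.63  0.241 0.214] multi [0.5   0.383 0.214] elec [0.568 0.312 0.2  ] 0.19252012881774208 yaw ydir -0.8294872207955202
shield top [ 0.665 -0.222  0.119]
shield top [ 0.647 -0.401  0.119]
shield top [ 0.472 -0.376  0.119]
shield top [ 0.489 -0.193  0.119]
```

View pics/t1.png

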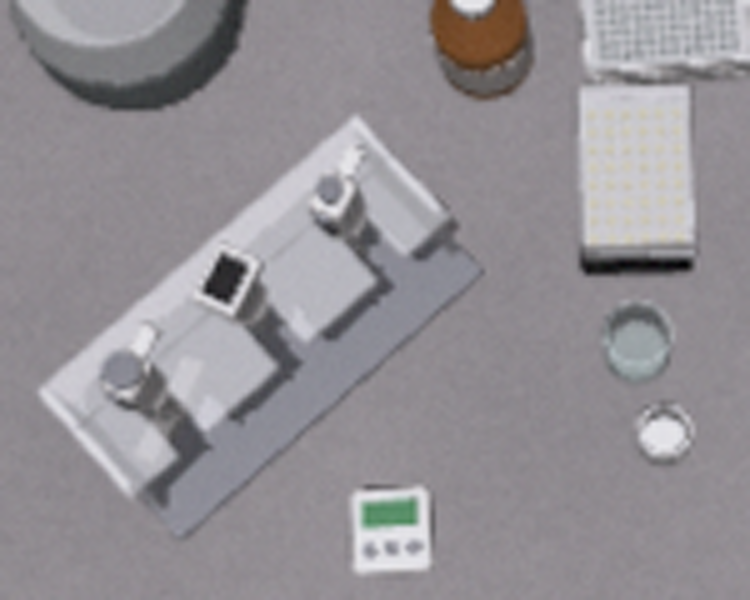

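View pics/s1.png

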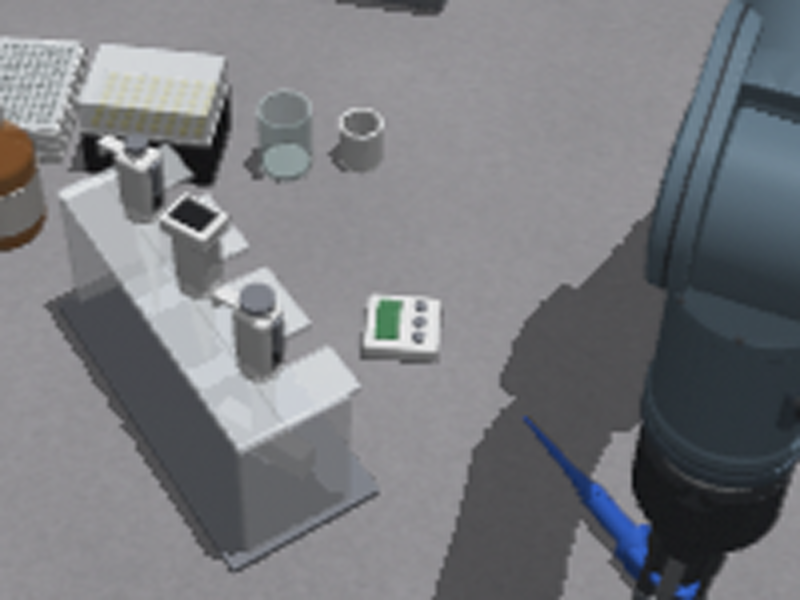

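```bash
cat >> h.py <<'E'
def go(p,yaw=None):
    """shift (cm) and turn to TCP p, jaw axis (tool y, modulo pi) at world yaw"""
    T=tool();R=T[:3,:3];sh=R.T@(np.array(p)-T[:3,3])*100;w=np.zeros(3)
    if yaw is not None:
        best=None
        for k in (0,np.pi):
            y=np.array([np.cos(yaw+k),np.sin(yaw+k),0]);x=np.array([0,0,-1.]);G=np.c_[x,y,np.cross(x,y)]
            v=Ro.from_matrix(R.T@G).as_rotvec()
            if best is None or np.linalg.norm(v)<np.linalg.norm(best): best=v
        w=best
    s=r.state();print('t',round(s['t'],2),'pos',np.round(s['position'],4),'jawyaw',round(np.arctan2(R[1,1],R[0,1]),3),'tilt',round(float(np.arccos(-R[2,0])),3),'SHIFT',np.round(sh,2),'TURN',np.round(w,3),'w',round(s['gripper_width'],4))
E
python3 - <<'E'
from h import *
c=cam('top');g=lambda u,v,z:np.round(back('top',(190+u/5,130+v/5),z,c),3)
p=g(329,190,.214);m=g(123,370,.214);print(p,m,np.linalg.norm(p-m))
a,b=g(180,537,0.005),g(482,270,.005);print('base',a,b,np.linalg.norm(a-b),np.arctan2((b-a)[0],-(b-a)[1]))
a,b=g(40,392,.14),g(358,117,.14);print('shelf back',a,b,np.linalg.norm(a-b),np.arctan2((b-a)[0],-(b-a)[1]))
print(np.round(tool(),3))
go([.474,.03,.25],1.57-.1)
E
```

```text
[0.617 0.245 0.214] [0.503 0.382 0.214] 0.17822738285684386
base [0.418 0.389 0.005] [0.607 0.158 0.005] 0.29846607847458984 0.6857295109062863
shelf back [0.506 0.456 0.14 ] [0.69  0.233 0.14 ] 0.28911070543997497 0.6898667469747042
[[ 0.     0.358  0.934  0.233]
 [-0.     0.934 -0.358  0.607]
 [-1.    -0.     0.     0.198]
 [ 0.     0.     0.     1.   ]]
t 1.5 pos [0.2325 0.607  0.1981] jawyaw 1.205 tilt 0.0 SHIFT [ -5.19 -45.24  43.19] TURN [-0.265  0.     0.   ] w 0.0854
```

move_arm(
  commands=[
    [[-6,0,0],[0,0,0],1],
    [[-12,0,0],[0,0,0],1],
    [[-13,-4,4],[0,0,0],1],
    [[-13,-8.2,8],[-0.1,0,0],1],
    [[-13,-12.4,12],[-0.265,0,0],1],
  ],
)

```text
t: 2.12
position: [0.3009, 0.4466, 0.3284]
eef_rot: [0.728, 1.57, 0.632]
contact_force: [0.2, -0.8, 0.6]
gripper_width: 0.0854
```

```bash
python3 -c "
from h import *
go([.474,.03,.26],1.47)"
```

```text
t 2.12 pos [0.3009 0.4466 0.3284] jawyaw 1.475 tilt 0.001 SHIFT [  6.83 -39.81  21.22] TURN [ 0.005  0.001 -0.001] w 0.0854
```

move_arm(
  commands=[
    [[0,-5.5,3],[0,0,0],1],
    [[0,-11,6],[0,0,0],1],
    [[0,-16.5,9],[0,0,0],1],
    [[0,-22,12],[0,0,0],1],
    [[0,-27,15],[0,0,0],1],
  ],
)

```text
t: 2.75
position: [0.4228, 0.1624, 0.3285]
eef_rot: [0.779, 1.57, 0.677]
contact_force: [0.6, 0.8, 0.3]
gripper_width: 0.0855
```

move_arm(
  commands=[
    [[3,-5,2],[0,0,0],1],
    [[6,-10,4.2],[0,0,0],1],
    [[6.8,-12.8,6.2],[0,0,0],1],
    [[6.8,-12.8,6.2],[0,0,0],1],
  ],
)

```text
t: 3.25
position: [0.4714, 0.0282, 0.2596]
eef_rot: [-1.869, 1.569, -1.975]
contact_force: [-0.2, 1.1, -0.6]
gripper_width: 0.0854
```

```bash
python3 -c "
from h import *
go([.474,.03,.26],1.47)
c=cam('wrist'); save('wrist','w1')
for t in ('vessel','beaker'):
  for d in r.regions_of(t,'wrist')[:3]:
    v,u=np.where(d['mask']); print(t,round(d['p'],2),np.round(d['at']),u.min(),u.max(),v.min(),v.max())
print(proj('wrist',[.474,.03,.045],c),proj('wrist',[.474,.03,0],c))
"
```

```text
t 3.25 pos [0.4714 0.0282 0.2596] jawyaw 1.465 tilt 0.001 SHIFT [-0.04  0.21  0.24] TURN [-0.005 -0.     0.001] w 0.0854
vessel 0.56 [326. 167.] 311 338 152 183
beaker 0.68 [338. 215.] 323 359 192 237
beaker 0.51 [515. 282.] 470 581 245 317
[322.02745513 172.39179091] [321.92246605 167.34535884]
```

View pics/w1.png

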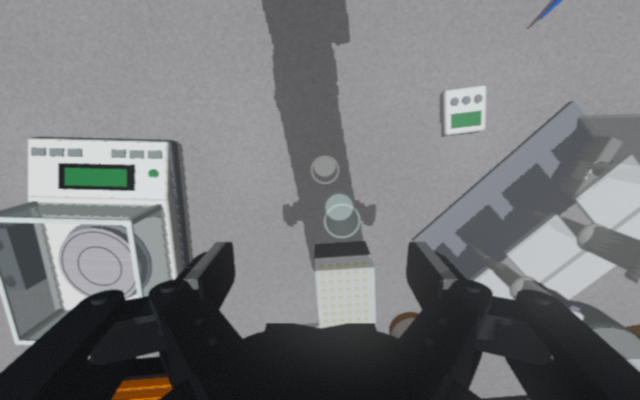

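```bash
python3 -c "
from h import *
c=cam('wrist')
print('v rim',back('wrist',(324.7,170),.045,c),'mask',back('wrist',(324.5,167.5),.025,c))
print('pan',back('wrist',(99,264),.068,c))
print('glassrim',back('wrist',(342,220),.07,c))
for q in ((28,140),(172,140)): print('bal front',back('wrist',q,.052,c))
a=cv2.imread('pics/w1.png');cv2.imwrite('pics/w1c.png',cv2.resize(a[120:340,0:400][:, :],(800,440),interpolation=cv2.INTER_CUBIC))
"
```

```text
v rim [0.4709422  0.03821544 0.045     ] mask [0.47061229 0.03824799 0.025     ]
pan [ 0.56898561 -0.29217451  0.068     ]
glassrim [0.53670501 0.05496893 0.07      ]
bal front [ 0.39160447 -0.3457998   0.052     ]
bal front [ 0.41036859 -0.15750851  0.052     ]
```

View pics/w1c.png

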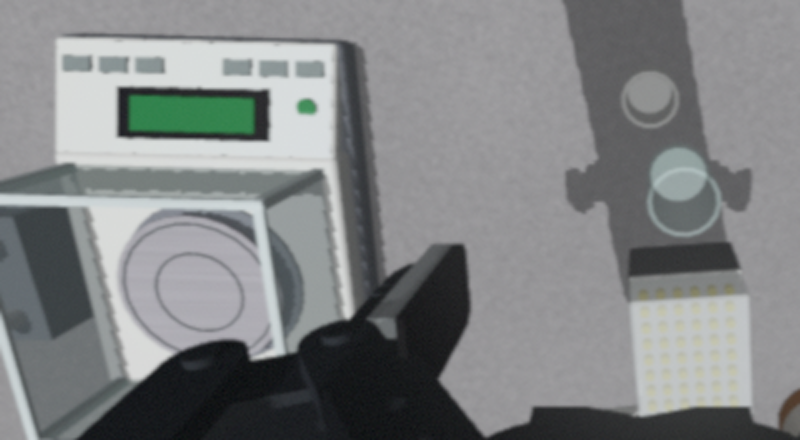

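```bash
python3 -c "
from h import *
print('side rim',back('side',(330.2,211.2),.045))
print(back('side',(315.5,147),.068),'pan side; vessel bottom', back('side',(330.2,220),.0))
c=cam('wrist'); save('wrist','w2')
go([.471,.036,.26],1.47)
a=cv2.imread('pics/w2.png');cv2.imwrite('pics/w2c.png',cv2.resize(a[140:250,270:420],(750,550),interpolation=cv2.INTER_CUBIC))
f,cx,cy,E=cam('top')
print('top px of TCP guess', proj('top',r.state()['position']), proj('side',r.state()['position']))
save('top','t3');save('side','s3')
a=cv2.imread('pics/t3.png');A=cv2.resize(a[130:280,240:440],(400,300),interpolation=cv2.INTER_CUBIC)
a=cv2.imread('pics/s3.png');B=cv2.resize(a[130:280,220:420],(400,300),interpolation=cv2.INTER_CUBIC)
cv2.imwrite('pics/ts3.png',np.hstack([A,B]))
"
```

```text
side rim [0.46852187 0.03936239 0.045     ]
[ 0.57203775 -0.32336181  0.068     ] pan side; vessel bottom [0.46827528 0.03964224 0.        ]
t 3.45 pos [0.471  0.0323 0.2604] jawyaw 1.472 tilt 0.001 SHIFT [ 0.04  0.37 -0.04] TURN [ 0.002  0.    -0.001] w 0.0853
top px of TCP guess [322.93819555 205.18535995] [330.00192205 162.48550702]
```

View pics/w2c.png

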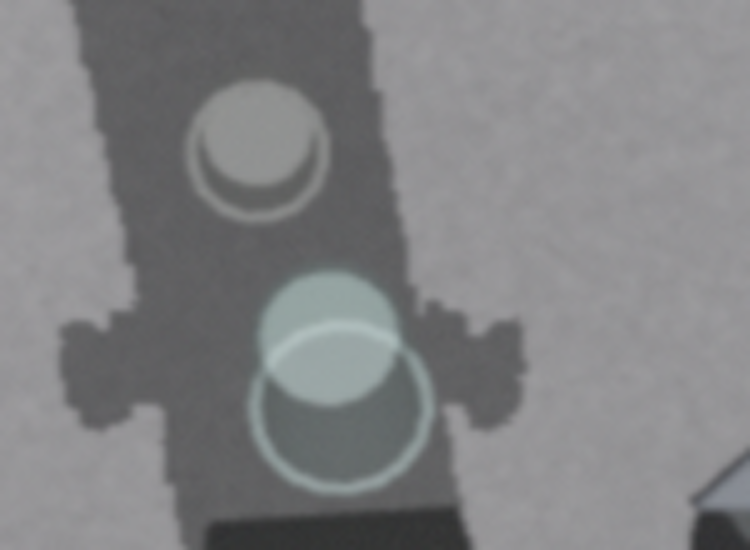

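View pics/ts3.png

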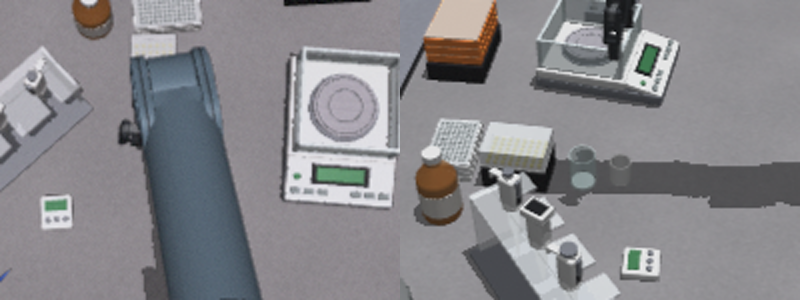

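move_arm(
  commands=[
    [[5,0.6,0],[0,0,0],1],
    [[10,0.6,0],[0,0,0],1],
    [[16,0.6,0],[0,0,0],1],
    [[21,0.6,0],[0,0,0],1],
    [[24.8,0.6,0],[0,0,0],1],
  ],
)

```text
t: 4.18
position: [0.4711, 0.0379, 0.0104]
eef_rot: [3.003, 1.57, 2.904]
contact_force: [0.2, 1.1, 0.9]
gripper_width: 0.0853
```

move_arm(
  commands=[
    [[0,0,0],[0,0,0],1],
    [[0,0,0],[0,0,0],-1],
    [[0,0,0],[0,0,0],-1],
    [[0,0,0],[0,0,0],-1],
    [[0,0,0],[0,0,0],-1],
  ],
  grip_force=25,
)

```text
t: 4.8
position: [0.4721, 0.0371, 0.0127]
eef_rot: [0.365, 1.57, 0.265]
contact_force: [-0.3, -0.0, -0.3]
gripper_width: 0.0122
```

```bash
python3 -c "
from h import *
go([.471,.038,.26],1.47);save('wrist','w3')"
```

```text
t 4.8 pos [0.4721 0.0371 0.0127] jawyaw 1.47 tilt 0.001 SHIFT [-24.73   0.09  -0.1 ] TURN [ 0.     0.001 -0.   ] w 0.0122
```

View pics/w3.png

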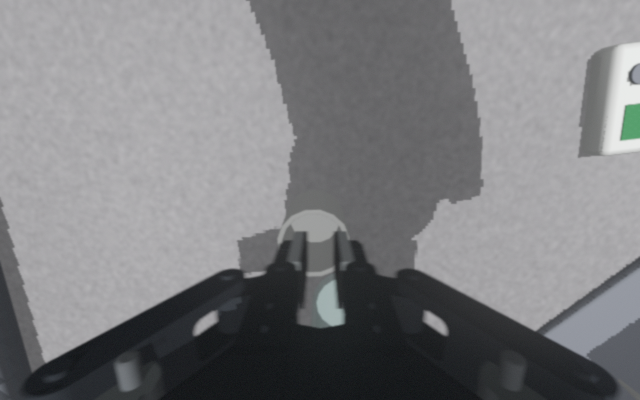

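```bash
python3 -c "
from h import *
c=cam('wrist')
P=tool()[:3,3]
print(proj('wrist',P,c),proj('wrist',P+[0,0,.019],c), back('wrist',(313,242),.045,c),back('wrist',(313,225),.003,c))
s=r.state();print(s['gripper_width'],s['t'])
save('side','s4');a=cv2.imread('pics/s4.png');cv2.imwrite('pics/s4c.png',cv2.resize(a[150:270,240:400],(800,600),interpolation=cv2.INTER_CUBIC))
a=cv2.imread('pics/w3.png');cv2.imwrite('pics/w3c.png',cv2.resize(a[190:300,240:400],(800,550),interpolation=cv2.INTER_CUBIC))
"
```

```text
[320.0052669  225.36598977] [319.95235947 236.75020918] [0.46906381 0.03362227 0.045     ] [0.47480094 0.03194042 0.003     ]
0.004521110095396283 4.85
```

View pics/w3c.png

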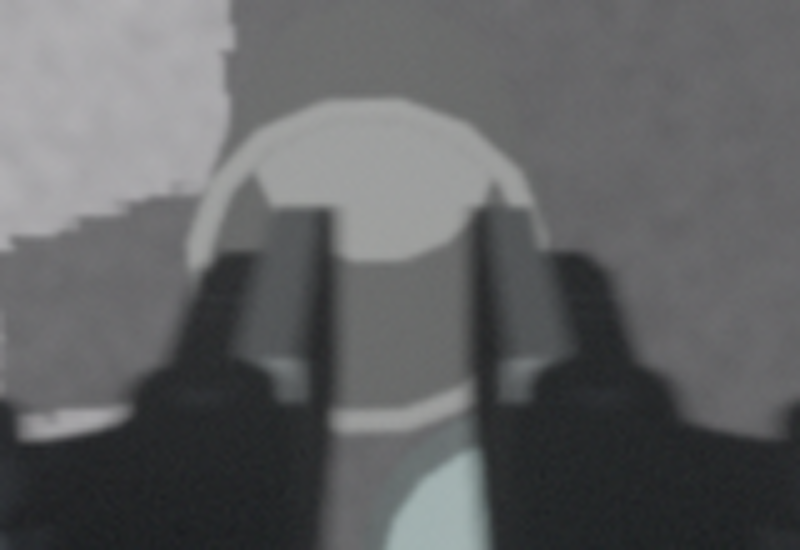

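View pics/s4c.png

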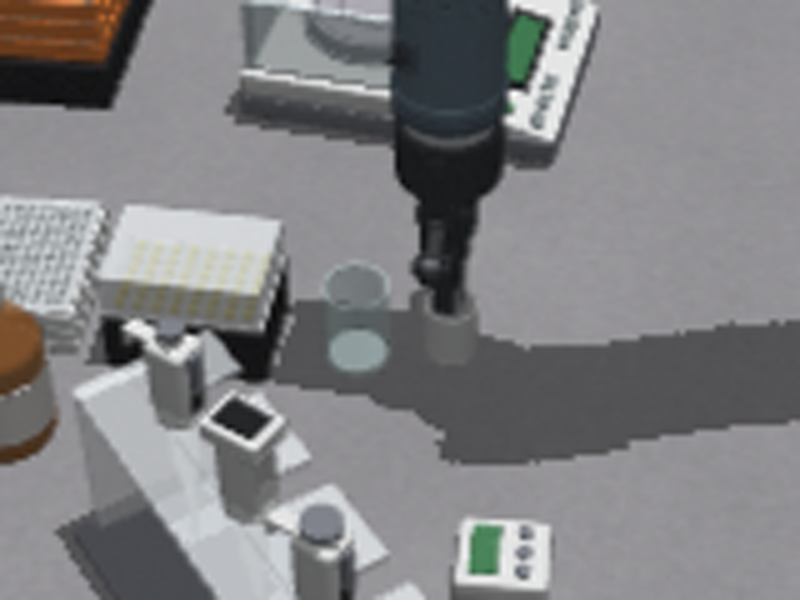

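move_arm(
  commands=[
    [[-2,0,0],[0,0,0],-1],
    [[-5,0,0],[0,0,0],-1],
    [[-10,0,0],[0,0,0],-1],
    [[-10,0,0],[0,0,0],-1],
  ],
)

```text
t: 5.4
position: [0.4744, 0.0373, 0.1152]
eef_rot: [0.34, 1.564, 0.239]
contact_force: [0.2, 0.1, -0.2]
gripper_width: -0.0001
```

```bash
python3 -c "
from h import *
go([.471,.038,.26],1.47);c=cam('wrist');save('wrist','w5');save('side','s5');a=cv2.imread('pics/s5.png');A=cv2.resize(a[150:250,260:380],(480,400),interpolation=cv2.INTER_CUBIC)
a=cv2.imread('pics/w5.png')
cv2.imwrite('pics/ws5.png',np.hstack([A,a[:,180:480]]))
"
```

```text
t 5.4 pos [0.4744 0.0373 0.1152] jawyaw 1.47 tilt 0.007 SHIFT [-14.49   0.07  -0.25] TURN [-0.     0.006 -0.002] w -0.0001
```

View pics/ws5.png

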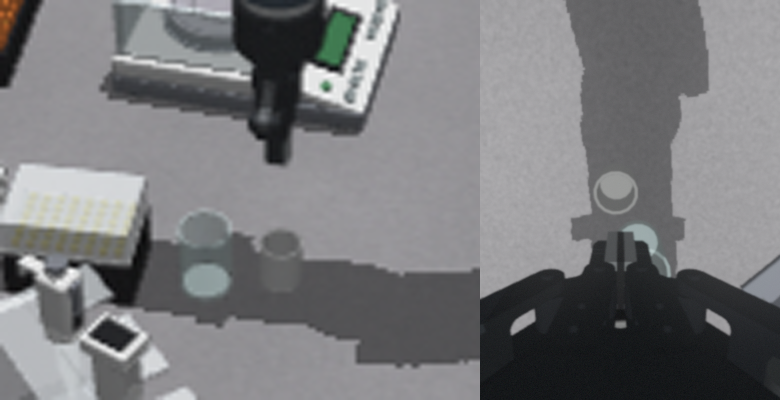

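move_arm(
  commands=[
    [[-4,0,0],[0,0,0],1],
    [[-4,0,0],[0,0,0],1],
    [[-4,0,0],[0,0,0],1],
    [[-4,0,0],[0,0,0],1],
  ],
)

```text
t: 6.0
position: [0.4706, 0.0368, 0.1508]
eef_rot: [-2.779, 1.568, -2.88]
contact_force: [0.1, 0.6, -0.0]
gripper_width: 0.0721
```

```bash
python3 -c "
from h import *
go([.471,.038,.012],1.47);c=cam('wrist');save('wrist','w6')
a=cv2.imread('pics/w6.png');cv2.imwrite('pics/w6c.png',cv2.resize(a[100:300,200:440],(720,600),interpolation=cv2.INTER_CUBIC))
"
```

```text
t 6.0 pos [0.4706 0.0368 0.1508] jawyaw 1.47 tilt 0.003 SHIFT [13.88  0.14  0.06] TURN [ 0.    -0.003  0.001] w 0.0721
```

View pics/w6c.png

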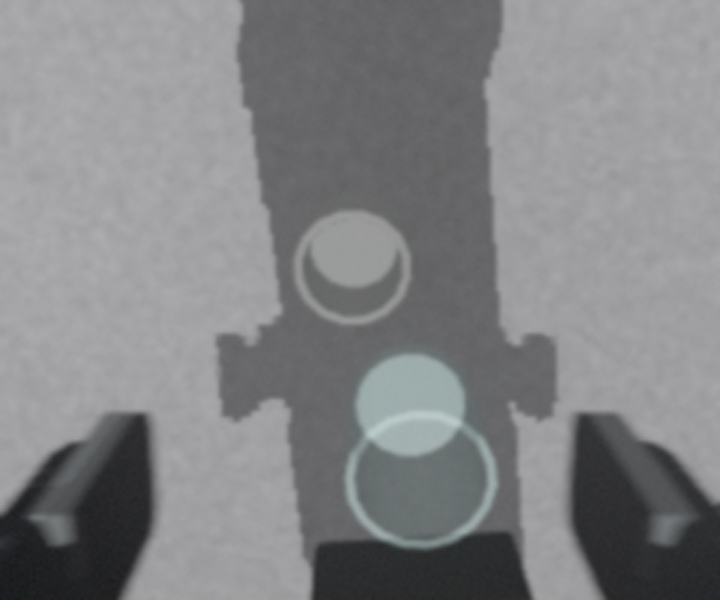

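```bash
python3 -c "
from h import *
c=cam('wrist')
b=back('wrist',(317.4,189),.045,c);print(b,back('wrist',(317.4,183),.003,c));go([b[0],b[1],.012],1.47)
"
```

```text
[0.47074652 0.03384692 0.045     ] [0.47330808 0.03309163 0.003     ]
t 6.05 pos [0.4708 0.0368 0.151 ] jawyaw 1.47 tilt 0.002 SHIFT [13.9  -0.28  0.06] TURN [ 0.    -0.002  0.001] w 0.0786
```

move_arm(
  commands=[
    [[5,-0.3,0],[0,0,0],0.5],
    [[10,-0.3,0],[0,0,0],0.5],
    [[13.9,-0.3,0],[0,0,0],0.5],
    [[13.9,-0.3,0],[0,0,0],0.4],
    [[13.9,-0.3,0],[0,0,0],0.4],
  ],
  grip_force=20,
)

```text
t: 6.68
position: [0.472, 0.0338, 0.0139]
eef_rot: [0.065, 1.57, -0.036]
contact_force: [-0.3, 0.7, 0.8]
gripper_width: 0.0599
```

move_arm(
  commands=[
    [[0,0,0],[0,0,0],0.15],
    [[0,0,0],[0,0,0],0.0],
    [[0,0,0],[0,0,0],-0.1],
  ],
)

```text
t: 7.05
position: [0.4719, 0.0341, 0.0137]
eef_rot: [0.356, 1.57, 0.255]
contact_force: [0.3, 0.6, 0.2]
gripper_width: 0.0387
```

```bash
python3 -c "
from h import *
go([.471,.034,.26],1.47);save('wrist','w7')
a=cv2.imread('pics/w7.png');cv2.imwrite('pics/w7c.png',cv2.resize(a[150:330,200:440],(720,540),interpolation=cv2.INTER_CUBIC))
"
```

```text
t 7.05 pos [0.4719 0.0341 0.0137] jawyaw 1.47 tilt 0.001 SHIFT [-2.463e+01 -1.000e-02 -6.000e-02] TURN [ 0.     0.001 -0.   ] w 0.0387
```

View pics/w7c.png

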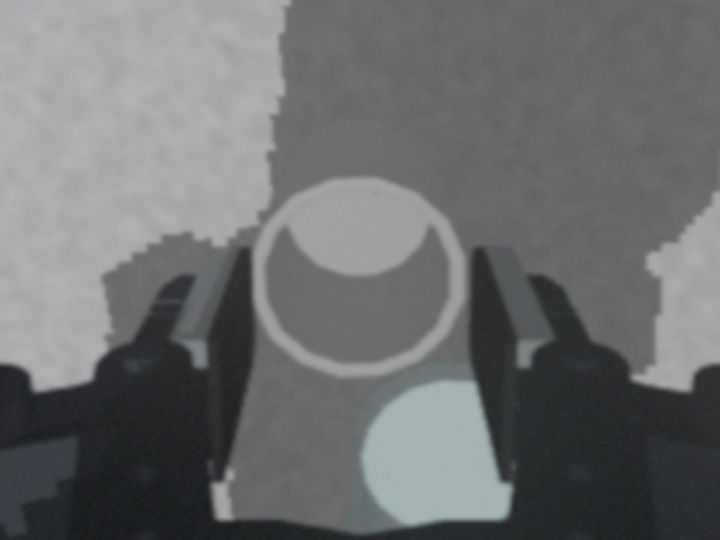

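move_arm(
  commands=[
    [[0,0,0],[0,0,0],-0.15],
    [[0,0,0],[0,0,0],-0.2],
    [[0,0,0],[0,0,0],-0.2],
  ],
)

```text
t: 7.48
position: [0.4714, 0.0339, 0.0131]
eef_rot: [-2.344, 1.571, -2.445]
contact_force: [0.7, 0.3, 0.2]
gripper_width: 0.0338
```

```bash
python3 -c "
from h import *
go([.471,.034,.26],1.47);save('wrist','w8')
a=cv2.imread('pics/w8.png');cv2.imwrite('pics/w8c.png',cv2.resize(a[150:330,200:440],(720,540),interpolation=cv2.INTER_CUBIC))
"
```

```text
t 7.47 pos [0.4714 0.0339 0.0131] jawyaw 1.47 tilt 0.0 SHIFT [-24.69   0.    -0.04] TURN [ 0. -0.  0.] w 0.0338
```

View pics/w8c.png

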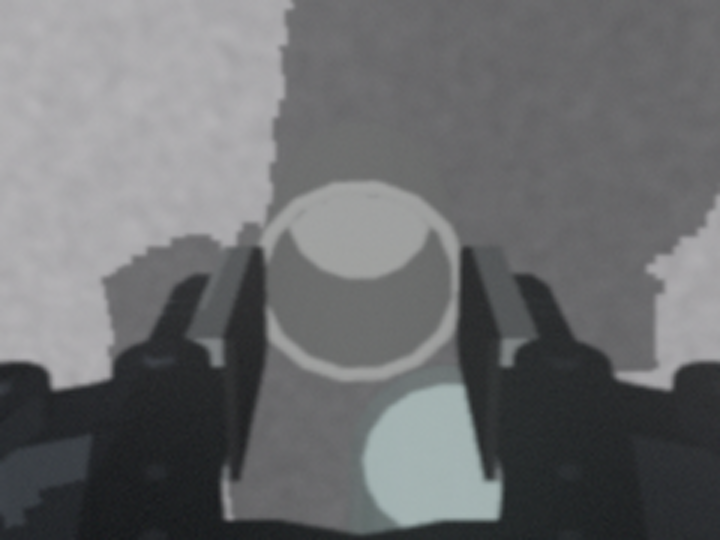

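```bash
python3 -c "
from h import *
c=cam('side')
for p in ([.4744,.0373,.1152],[.4744,.0373,.135],[.4744,.0373,.150],[.472,.0371,.0127],[.472,.0371,.045],[.471,.034,.045],[.471,.034,0]): print(p,proj('side',p,c))
c=cam('wrist');P=tool()[:3,3]
for d in ([0,0,0],[-.011,0,0],[-.011,0,.032],[0,0,.032]): print(d,(proj('wrist',P+d,c)-[200,150])*3)
save('side','s8');a=cv2.imread('pics/s8.png');cv2.imwrite('pics/s8c.png',cv2.resize(a[170:250,280:380],(800,640),interpolation=cv2.INTER_CUBIC)[:600])
"
```

```text
[0.4744, 0.0373, 0.1152] [328.70100447 196.30688432]
[0.4744, 0.0373, 0.135] [328.7139165  192.07958597]
[0.4744, 0.0373, 0.15] [328.72386128 188.82373821]
[0.472, 0.0371, 0.0127] [329.28959643 217.00389604]
[0.472, 0.0371, 0.045] [329.31846329 210.69495275]
[0.471, 0.034, 0.045] [329.68594889 210.13197657]
[0.471, 0.034, 0] [329.63864172 218.87042453]
[0, 0, 0] [360.01517852 226.095141  ]
[-0.011, 0, 0] [354.8144534  177.71018778]
[-0.011, 0, 0.032] [353.40042731 231.10205085]
[0, 0, 0.032] [359.66230683 288.14289171]
```

View pics/s8c.png

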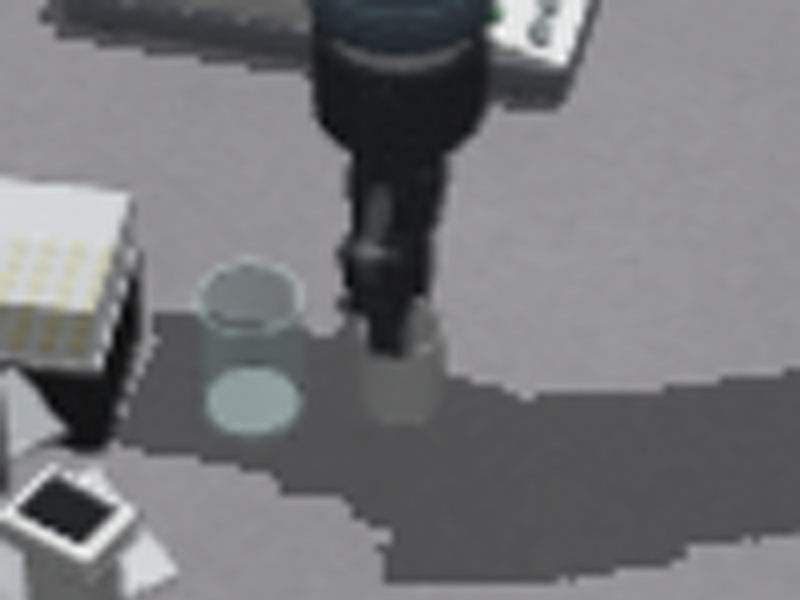

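```bash
python3 -c "
from h import *
print(r.pinch_z)
c=cam('wrist');P=tool();
for x in (0,-.02,-.03,-.04,-.05):
  q=P@np.array([x,.0169,-.011,1]);q2=P@np.array([x,-.0169,-.011,1]);print(x,(proj('wrist',q2[:3],c)-[200,150])*3,(proj('wrist',q[:3],c)-[200,150])*3)
s=r.state();print(s['joints'])
"
```

```text
0.0187
0 [280.66292308 177.42030785] [439.38305378 177.50363233]
-0.02 [271.11135069 208.39550937] [448.52721498 208.49695358]
-0.03 [265.43906884 226.79039413] [453.95779674 226.90342751]
-0.04 [259.00954956 247.64095643] [460.11356977 247.7678728 ]
-0.05 [251.66031316 271.47410862] [467.15018833 271.61786568]
[-0.37922468  0.56897326  0.26286272  2.12190769 -0.30449574  0.48570806
  1.58489514]
```

move_arm(
  commands=[
    [[0,0,0],[0,0,0],0.5],
    [[0,0,0],[0,0,0],0.5],
    [[0,0,0],[0,0,0],0.5],
    [[1,0,0],[0,0,0],0.5],
    [[2,0,0],[0,0,0],0.5],
  ],
)

```text
t: 8.2
position: [0.4713, 0.034, -0.0077]
eef_rot: [-3.115, 1.571, 3.068]
contact_force: [0.5, 0.2, -0.1]
gripper_width: 0.0639
```

move_arm(
  commands=[
    [[0.5,0,0],[0,0,0],0.5],
    [[1,0,0],[0,0,0],0.5],
    [[1,0,0],[0,0,0],0.5],
  ],
)

```text
t: 8.57
position: [0.4712, 0.0338, -0.0173]
eef_rot: [-2.8, 1.57, -2.901]
contact_force: [-0.4, 0.9, 0.1]
gripper_width: 0.0642
```

```bash
python3 -c "
from h import *
go([.471,.034,.26],1.47);save('wrist','w9')
a=cv2.imread('pics/w9.png');A=cv2.resize(a[150:330,200:440],(480,360),interpolation=cv2.INTER_CUBIC)
save('side','s9');a=cv2.imread('pics/s9.png');B=cv2.resize(a[170:230,280:330+30][:, :50],(300,360),interpolation=cv2.INTER_CUBIC);B=cv2.resize(a[180:240,305:355],(300,360),interpolation=cv2.INTER_CUBIC);cv2.imwrite('pics/ws9.png',np.hstack([A,B]))
"
```

```text
t 8.57 pos [ 0.4712  0.0338 -0.0173] jawyaw 1.47 tilt 0.001 SHIFT [-2.773e+01  1.000e-02 -3.000e-02] TURN [-0.    -0.001  0.   ] w 0.0642
```

View pics/ws9.png

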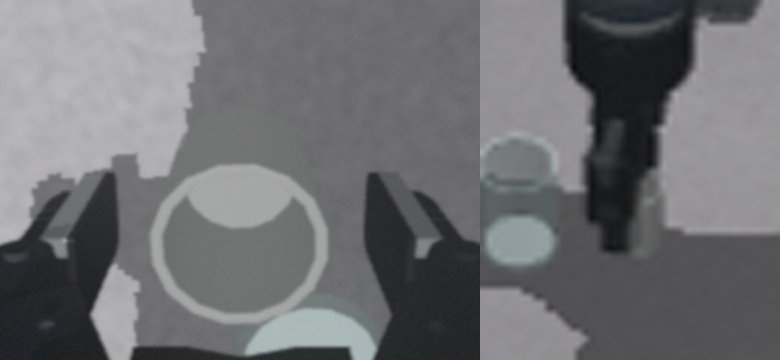

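move_arm(
  commands=[
    [[0.6,0,-0.2],[0,0,0],0.4],
    [[0.6,0,-0.2],[0,0,0],0.2],
    [[0.6,0,-0.2],[0,0,0],0.0],
    [[0.6,0,-0.2],[0,0,0],-0.3],
    [[0.6,0,-0.2],[0,0,0],-1],
  ],
  grip_force=20,
)

```text
t: 9.3
position: [0.4696, 0.0341, -0.0228]
eef_rot: [0.135, 1.57, 0.034]
contact_force: [0.9, 0.6, 1.4]
gripper_width: 0.0387
```

move_arm(
  commands=[
    [[0,0,0],[0,0,0],-1],
    [[0,0,0],[0,0,0],-1],
  ],
)

```text
t: 9.55
position: [0.4695, 0.0341, -0.0228]
eef_rot: [0.06, 1.571, -0.041]
contact_force: [-0.5, 0.1, 3.0]
gripper_width: 0.0384
```

```bash
python3 -c "
from h import *
go([.471,.034,.26],1.47);save('wrist','w10')
a=cv2.imread('pics/w10.png');A=cv2.resize(a[150:330,200:440],(480,360),interpolation=cv2.INTER_CUBIC)
save('side','s10');a=cv2.imread('pics/s10.png');B=cv2.resize(a[180:240,305:355],(300,360),interpolation=cv2.INTER_CUBIC);cv2.imwrite('pics/ws10.png',np.hstack([A,B]))
"
```

```text
t 9.55 pos [ 0.4695  0.0341 -0.0228] jawyaw 1.47 tilt 0.0 SHIFT [-28.28   0.     0.15] TURN [-0.  0. -0.] w 0.0384
```

View pics/ws10.png

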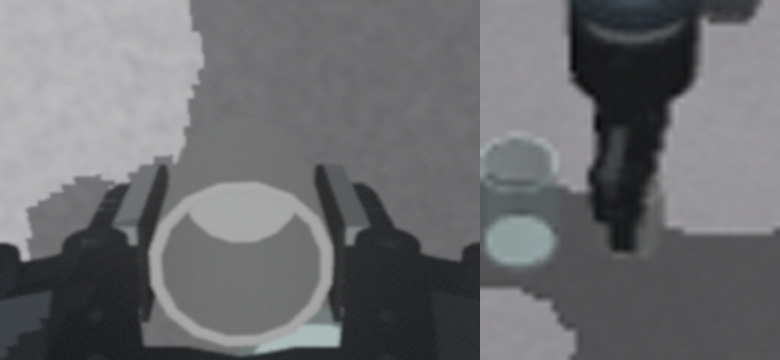

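move_arm(
  commands=[
    [[-1,0,0],[0,0,0],-1],
    [[-4,0,0],[0,0,0],-1],
    [[-9,0,0],[0,0,0],-1],
    [[-15,0,0],[0,0,0],-1],
    [[-18,0,0],[0,0,0],-1],
  ],
)

```text
t: 10.28
position: [0.4704, 0.0343, 0.1604]
eef_rot: [0.411, 1.567, 0.31]
contact_force: [0.9, 0.9, -0.5]
gripper_width: 0.0387
```

```bash
python3 -c "
from h import *
c=cam('wrist');save('wrist','w11')
T=tool();E=np.array(r.camera_model('wrist')['mount'])
f,cx,cy,_=c
# beaker rim centre in tool frame from w10 (z=.045)
for x in (-.06,-.068,-.075):
  d=E[:3,:3]@np.array([(321-cx)/f,(281.5-cy)/f,1]);o=E[:3,3];print(x,o+d*(x-o[0])/d[0])
print('pan',[np.round(back('wrist',q,.068,c),3) for q in ((100,264),)])
go([.569,-.292,.15],1.47)
"
```

```text
-0.06 [-0.06        0.00056569  0.00459652]
-0.068 [-0.068       0.00055034 -0.00024137]
-0.075 [-0.075       0.00053691 -0.00447452]
pan [array([ 0.524, -0.199,  0.068])]
t 10.32 pos [0.4721 0.0344 0.1628] jawyaw 1.469 tilt 0.008 SHIFT [  1.28 -31.49  12.94] TURN [-0.001  0.007 -0.003] w 0.0385
```

View pics/w11.png

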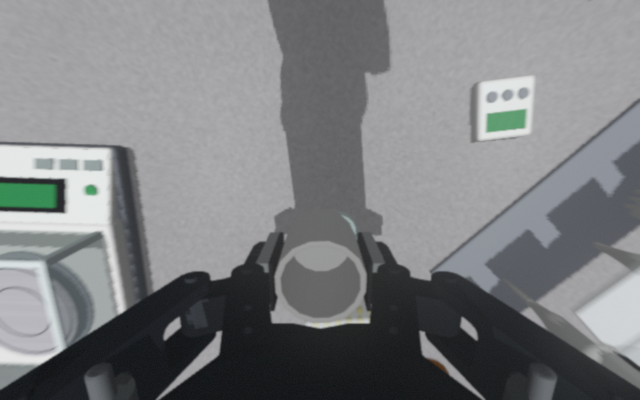

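move_arm(
  commands=[
    [[-2,-5.5,2.3],[0,0,0],-1],
    [[-3,-11,4.5],[0,0,0],-1],
    [[-3,-16.5,6.8],[0,0,0],-1],
    [[-3,-22,9.1],[0,0,0],-1],
    [[-3,-27,11],[0,0,0],-1],
  ],
)

```text
t: 10.95
position: [0.5517, -0.2474, 0.1872]
eef_rot: [2.039, 1.571, 1.938]
contact_force: [-0.1, 0.5, -0.7]
gripper_width: 0.0389
```

move_arm(
  commands=[
    [[0,-3,1.5],[0,0,0],-1],
    [[0,-3.5,1.9],[0,0,0],-1],
    [[0,-3.5,1.9],[0,0,0],-1],
    [[0,-3.5,1.9],[0,0,0],-1],
  ],
)

```text
t: 11.45
position: [0.567, -0.2803, 0.187]
eef_rot: [1.994, 1.569, 1.895]
contact_force: [0.1, -0.7, -0.6]
gripper_width: 0.0386
```

```bash
python3 -c "
from h import *
c=cam('wrist');save('wrist','w12');save('side','s12');save('top','t12')
go([.569,-.292,.19],1.47)
for d in r.regions_of('pan','wrist')[:2]:
    v,u=np.where(d['mask']); print(round(d['p'],2),np.round(d['at']),u.min(),u.max(),v.min(),v.max())
print('tcp px top/side',proj('top',tool()[:3,3]),proj('side',tool()[:3,3]))
"
```

```text
t 11.6 pos [ 0.5672 -0.281   0.1872] jawyaw 1.471 tilt 0.001 SHIFT [-0.28 -1.07  0.29] TURN [ 0.001  0.    -0.001] w 0.0385
0.79 [300. 184.] 250 358 134 235
tcp px top/side [414.29721419 175.86310579] [314.69169628 128.46708623]
```

View pics/w12.png

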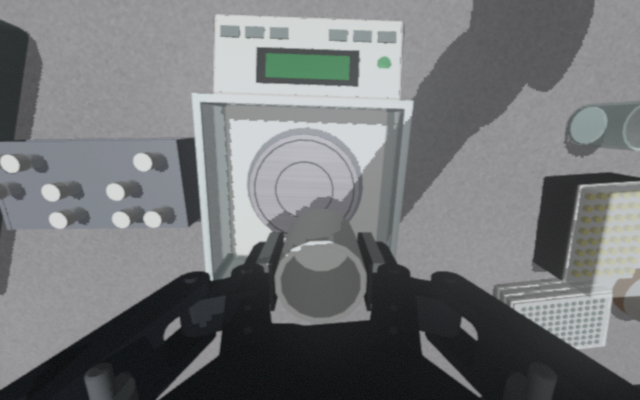

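View pics/s12.png

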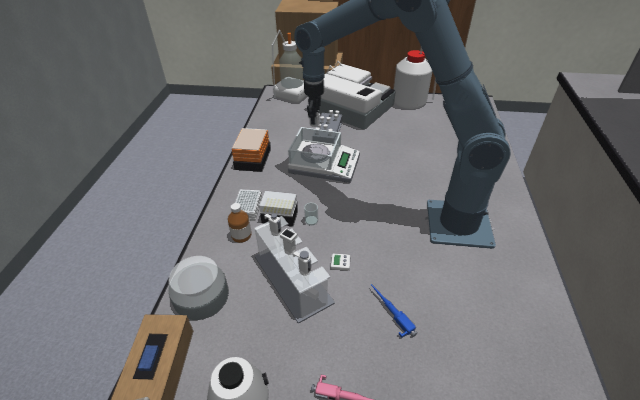

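```bash
python3 -c "
from h import *
c=cam('wrist')
p=back('wrist',(304.5,187),.068,c);print(p)
# shield top corners and lower display edge as cross check
for q in ((196,97),(412,102)): print(back('wrist',q,.119,c))
for q in ((216,16),(403,20)): print(back('wrist',q,.052,c))
print(back('wrist',(320,282),.1872+.068,c))
go([p[0],p[1],.10],1.47)
"
```

```text
[ 0.56695509 -0.29784915  0.068     ]
[ 0.47359934 -0.37209696  0.119     ]
[ 0.49464823 -0.19967139  0.119     ]
[ 0.39544829 -0.36440044  0.052     ]
[ 0.4166768  -0.18641069  0.052     ]
[ 0.5671716  -0.28120149  0.2552    ]
t 11.65 pos [ 0.5671 -0.2813  0.1872] jawyaw 1.471 tilt 0.0 SHIFT [ 8.72 -1.65  0.15] TURN [ 0.001  0.    -0.   ] w 0.0387
```

move_arm(
  commands=[
    [[0,-1.7,0.2],[0,0,0],-1],
    [[4,-1.7,0.2],[0,0,0],-1],
    [[8,-1.7,0.2],[0,0,0],-1],
    [[10.5,-1.7,0.2],[0,0,0],-1],
    [[10.5,-1.7,0.2],[0,0,0],-1],
  ],
)

```text
t: 12.28
position: [0.5656, -0.2998, 0.0802]
eef_rot: [2.984, 1.567, 2.883]
contact_force: [-0.2, -0.0, -0.9]
gripper_width: 0.0384
```

```bash
python3 -c "
from h import *
c=cam('wrist');save('wrist','w13')
go([.568,-.2975,.0445],1.471);print(r.state()['contact_force'])
"
```

```text
t 12.32 pos [ 0.5668 -0.3005  0.082 ] jawyaw 1.469 tilt 0.001 SHIFT [3.74 0.31 0.09] TURN [-0.002 -0.001  0.   ] w 0.0386
[-0.89208485 -0.70424268  0.90874819]
```

View pics/w13.png

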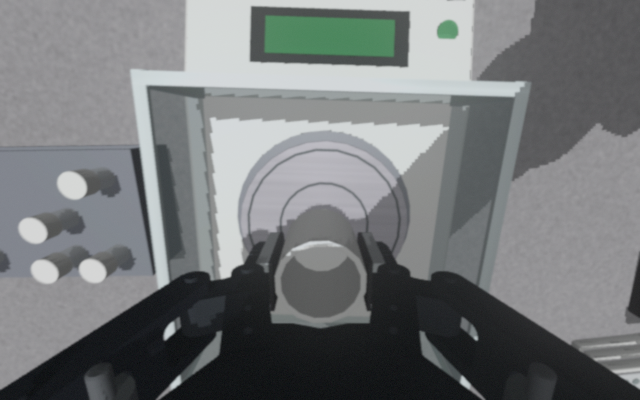

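```bash
python3 -c "
from h import *
c=cam('wrist')
print(back('wrist',(324,225),.068,c),back('wrist',(324,229),.068,c))
print(back('wrist',(133,71),.119,c),back('wrist',(530,84),.119,c)); go([.568,-.2975,.0445],1.471)
"
```

```text
[ 0.57196971 -0.29819931  0.068     ] [ 0.57493925 -0.29849172  0.068     ]
[ 0.47199819 -0.37458838  0.119     ] [ 0.49548835 -0.19804486  0.119     ]
t 12.32 pos [ 0.5668 -0.3005  0.082 ] jawyaw 1.469 tilt 0.001 SHIFT [3.74 0.31 0.09] TURN [-0.002 -0.001  0.   ] w 0.0386
```

move_arm(
  commands=[
    [[0,0.3,0.4],[0,0,0],-1],
    [[1.5,0.3,0.4],[0,0,0],-1],
    [[2.6,0.3,0.4],[0,0,0],-1],
    [[3.1,0.3,0.4],[0,0,0],-1],
    [[3.4,0.3,0.4],[0,0,0],-1],
  ],
)

```text
t: 12.95
position: [0.5714, -0.2968, 0.0476]
eef_rot: [3.044, 1.57, 2.943]
contact_force: [0.3, -0.5, -0.4]
gripper_width: 0.0385
```

move_arm(
  commands=[
    [[0.1,0,0],[0,0,0],-1],
    [[0.2,0,0],[0,0,0],-1],
    [[0.3,0,0],[0,0,0],-1],
    [[0.3,0,0],[0,0,0],-1],
  ],
)

```text
t: 13.45
position: [0.5717, -0.2969, 0.0452]
eef_rot: [-0.21, 1.571, -0.311]
contact_force: [-0.2, 0.0, -0.5]
gripper_width: 0.0385
```

```bash
python3 -c "
from h import *
c=cam('wrist');save('wrist','w14');save('side','s14')
go([.571,-.298,.0445],1.471);print(r.state()['contact_force'])
a=cv2.imread('pics/s14.png');cv2.imwrite('pics/s14c.png',cv2.resize(a[100:190,270:370],(600,540),interpolation=cv2.INTER_CUBIC))
"
```

```text
t 13.55 pos [ 0.5717 -0.2968  0.0452] jawyaw 1.47 tilt 0.0 SHIFT [ 0.07 -0.13 -0.06] TURN [-0.001  0.     0.   ] w 0.0391
[-0.12427079  0.14586933 -0.50370504]
```

View pics/w14.png

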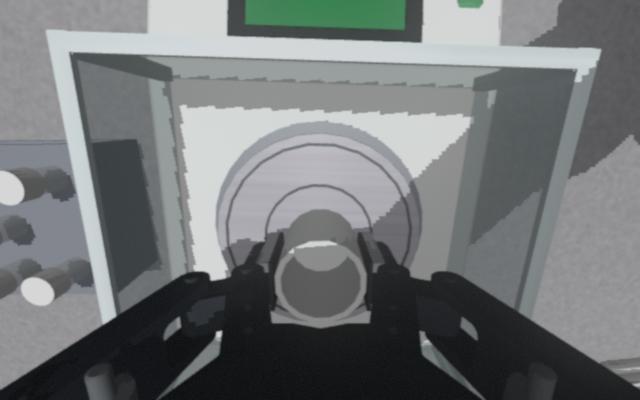

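View pics/s14c.png

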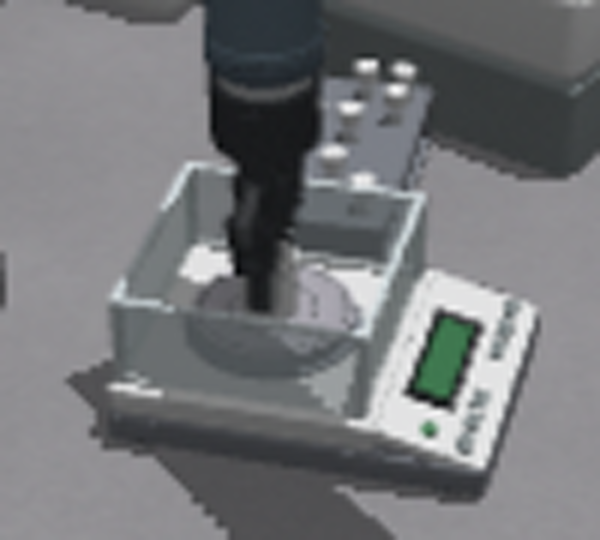

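```bash
python3 -c "
from h import *
c=cam('wrist')
print(back('wrist',(319,184),.068,c),back('wrist',(265,232),.068,c)-back('wrist',(373,232),.068,c),back('wrist',(319,143),.068,c),back('wrist',(226,220),.068,c)-back('wrist',(413,220),.068,c))
print(back('wrist',(320,134),.068,c),back('wrist',(320,123),.06,c))
a=cv2.imread('pics/w14.png');cv2.imwrite('pics/w14c.png',cv2.resize(a[100:300,200:440],(720,600),interpolation=cv2.INTER_CUBIC))
"
```

```text
[ 0.53950021 -0.29403796  0.068     ] [-0.00612449 -0.06103775  0.        ] [ 0.51770845 -0.29181573  0.068     ] [-0.01048961 -0.10447199  0.        ]
[ 0.51318824 -0.29083326  0.068     ] [ 0.50773631 -0.29029829  0.06      ]
```

View pics/w14c.png

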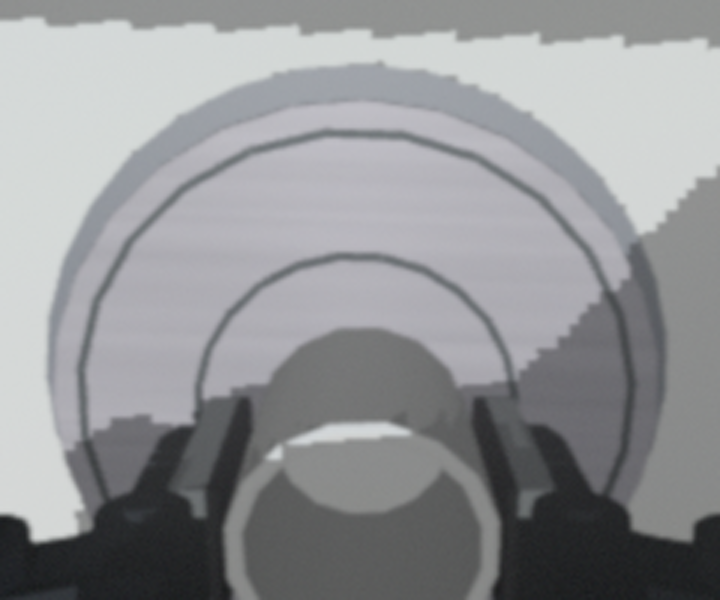

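move_arm(
  commands=[
    [[0,0,-0.35],[0,0,0],-1],
    [[0.05,0,-0.35],[0,0,0],-1],
    [[0.1,0,-0.35],[0,0,0],-1],
    [[0.15,0,-0.35],[0,0,0],-1],
  ],
)

```text
t: 14.05
position: [0.5681, -0.2965, 0.0436]
eef_rot: [-2.375, 1.571, -2.476]
contact_force: [-0.7, -0.4, 0.3]
gripper_width: 0.0385
```

```bash
python3 -c "
from h import *
c=cam('wrist');save('wrist','w15')
go([.571,-.298,.0445],1.471);print(r.state()['contact_force'])
a=cv2.imread('pics/w15.png');cv2.imwrite('pics/w15c.png',cv2.resize(a[100:300,200:440],(720,600),interpolation=cv2.INTER_CUBIC))
for q in ((320,209),(320,212),(320,134)): print(back('wrist',q,.068,c))
"
```

```text
t 14.1 pos [ 0.5681 -0.2965  0.0436] jawyaw 1.47 tilt 0.0 SHIFT [-0.09 -0.12  0.3 ] TURN [-0.001 -0.     0.   ] w 0.0383
[-0.26785667  0.60505708  1.03815339]
[ 0.54959584 -0.29461185  0.068     ]
[ 0.55131712 -0.29478607  0.068     ]
[ 0.50952683 -0.29055633  0.068     ]
```

View pics/w15c.png

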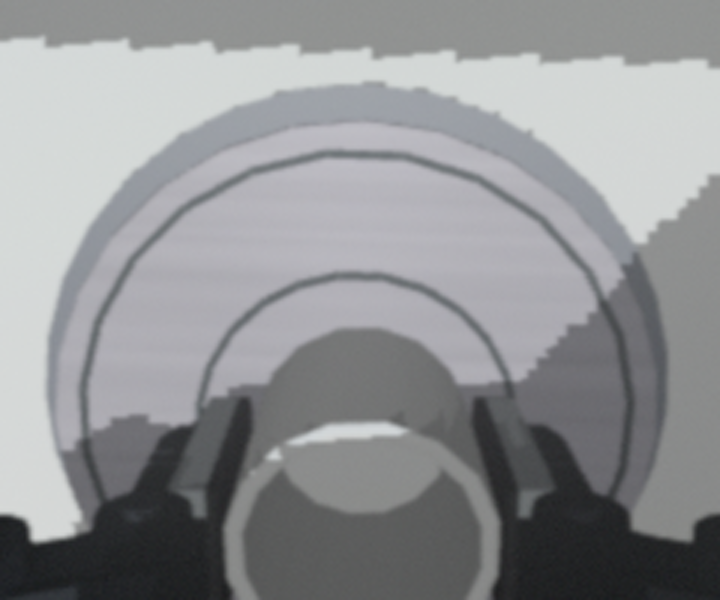

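move_arm(
  commands=[
    [[0.05,0,0],[0,0,0],-1],
    [[0.1,0,0],[0,0,0],-1],
    [[0.1,0,0],[0,0,0],0.1],
    [[0.1,0,0],[0,0,0],0.25],
    [[0.1,0,0],[0,0,0],0.5],
  ],
)

```text
t: 14.72
position: [0.5682, -0.2964, 0.0426]
eef_rot: [0.313, 1.571, 0.212]
contact_force: [-0.3, -0.4, -0.6]
gripper_width: 0.064
```

move_arm(
  commands=[
    [[0.1,0,0],[0,0,0],0.5],
    [[-2,0,0],[0,0,0],0.5],
    [[-6,0,0],[0,0,0],0.5],
    [[-12,0,0],[0,0,0],0.5],
    [[-14,0,0],[0,0,0],0.5],
  ],
)

```text
t: 15.35
position: [0.5702, -0.2982, 0.1882]
eef_rot: [-0.33, 1.563, -0.432]
contact_force: [0.1, -0.8, 0.8]
gripper_width: 0.0642
```

```bash
python3 -c "
from h import *
c=cam('wrist');save('wrist','w16')
go([.571,-.298,.19],1.471)
a=cv2.imread('pics/w16.png');cv2.imwrite('pics/w16c.png',cv2.resize(a[80:280,200:440],(720,600),interpolation=cv2.INTER_CUBIC))
"
```

```text
t 15.4 pos [ 0.5706 -0.2982  0.189 ] jawyaw 1.47 tilt 0.008 SHIFT [-0.1   0.03  0.04] TURN [-0.001  0.008  0.003] w 0.064
```

View pics/w16c.png

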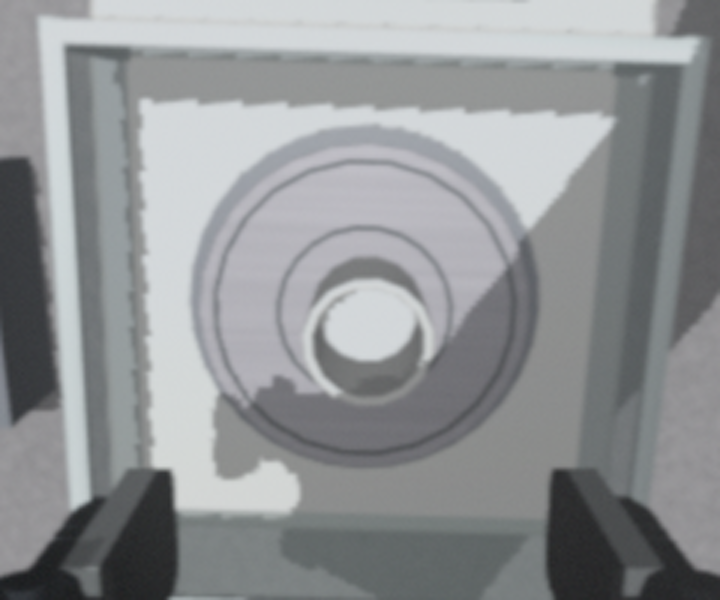

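```bash
python3 -c "
from h import *
c=cam('wrist')
print('rim',back('wrist',(323,193.7),.112,c),'base front',back('wrist',(323.3,165.7),.068,c),'ring',back('wrist',(321.8,182),.068,c), 'shieldfront',back('wrist',(200+40/3,80+18/3),.119,c),back('wrist',(200+708/3,80+40/3),.119,c))
go([.60,.235,.27],.688)
"
```

```text
rim [ 0.56960229 -0.29574246  0.112     ] base front [ 0.55116771 -0.29336134  0.068     ] ring [ 0.56818849 -0.29662469  0.068     ] shieldfront [ 0.47052043 -0.37410071  0.119     ] [ 0.49406948 -0.19721141  0.119     ]
t 15.4 pos [ 0.5706 -0.2982  0.189 ] jawyaw 1.47 tilt 0.008 SHIFT [-8.25 53.33 -2.4 ] TURN [ 0.782  0.009 -0.001] w 0.064
```

move_arm(
  commands=[
    [[-5,3,0],[0,0,0],0.5],
    [[-8,8.5,-0.4],[0.15,0,0],0.5],
    [[-8.5,14.5,-0.6],[0.33,0,0],0.5],
    [[-8.5,20.5,-0.8],[0.5,0,0],0.5],
    [[-8.5,26.5,-1.2],[0.65,0,0],0.5],
  ],
)

```text
t: 16.02
position: [0.5823, -0.0295, 0.2673]
eef_rot: [-2.755, 1.57, 2.772]
contact_force: [0.8, 0.9, -0.3]
gripper_width: 0.0644
```

```bash
python3 -c "
from h import *
go([.60,.22,.27],.688)
"
```

```text
t 16.02 pos [ 0.5823 -0.0295  0.2673] jawyaw 0.815 tilt 0.001 SHIFT [ -0.26  19.37 -15.83] TURN [ 0.127 -0.001  0.   ] w 0.0644
```

move_arm(
  commands=[
    [[0,4.5,-3.8],[0.06,0,0],0.5],
    [[0,9,-7.6],[0.127,0,0],0.5],
    [[0,13.5,-11],[0.127,0,0],0.5],
    [[0,17,-13.8],[0.127,0,0],0.5],
    [[0,17,-13.8],[0.127,0,0],0.5],
  ],
)

```text
t: 16.65
position: [0.5966, 0.1923, 0.2663]
eef_rot: [-2.739, 1.568, 2.674]
contact_force: [0.4, -0.8, 0.1]
gripper_width: 0.0638
```

```bash
python3 -c "
from h import *
c=cam('wrist');save('wrist','w17')
go([.615,.25,.27],.688)
for t in ('pipette','electronic_pipette','multichannel_pipette','rack'):
  for d in r.regions_of(t,'wrist')[:3]:
    v,u=np.where(d['mask']); print(t,round(d['p'],2),np.round(d['at']),u.min(),u.max(),v.min(),v.max())
print(proj('wrist',[.615,.25,.214],c))
"
```

```text
t 16.7 pos [0.597  0.1887 0.2666] jawyaw 0.697 tilt 0.002 SHIFT [-0.35  5.31 -3.55] TURN [ 0.009 -0.001  0.002] w 0.0637
pipette 0.93 [380. 166.] 356 399 141 202
electronic_pipette 0.8 [391.  46.] 359 422 7 82
electronic_pipette 0.68 [240.  58.] 210 269 24 88
rack 0.73 [360. 103.] 312 432 0 208
[384.31160279 164.57710732]
```

View pics/w17.png

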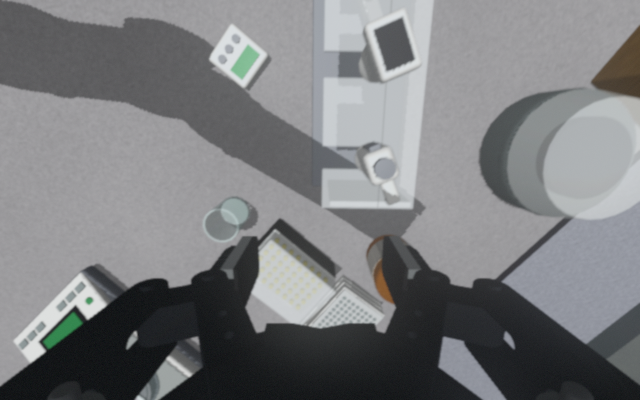

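```bash
python3 -c "
from h import *
c=cam('wrist')
b=back('wrist',(385,168),.214,c);print(b)
for q,w,z in (((432,0),(413,208),.14),((313,0),(322,208),.14)):
  A,B=back('wrist',q,z,c),back('wrist',w,z,c);d=A-B;print(A,B,np.linalg.norm(d),'yaw',np.arctan2(-d[0],d[1]))
e=back('wrist',(390,45),.214,c);d=e-b;print(e,np.linalg.norm(d),np.arctan2(-d[0],d[1]))
go([b[0],b[1],.27],.69)
a=cv2.imread('pics/w17.png');cv2.imwrite('pics/w17c.png',cv2.resize(a[0:220,300:460],(580,600*580//436 and 797),interpolation=cv2.INTER_CUBIC)[:600])
a=cv2.imread('pics/w17.png');cv2.imwrite('pics/w17c.png',cv2.resize(a[120:220,310:440],(780,600),interpolation=cv2.INTER_CUBIC))
"
```

```text
[0.61983328 0.24056973 0.214     ]
[0.56730274 0.38395143 0.14      ] [0.69431542 0.22922213 0.14      ] 0.2001833633366347 yaw 0.6873377738042988
[0.48277446 0.31421386 0.14      ] [0.61696868 0.16527895 0.14      ] 0.20047367850931302 yaw 0.7333816343590178
[0.56163231 0.30843321 0.214     ] 0.0894024879484072 0.7089002969578642
t 16.9 pos [0.598  0.1848 0.2677] jawyaw 0.69 tilt 0.001 SHIFT [-0.24  5.23 -2.91] TURN [0.    0.    0.001] w 0.064
```

View pics/w17c.png

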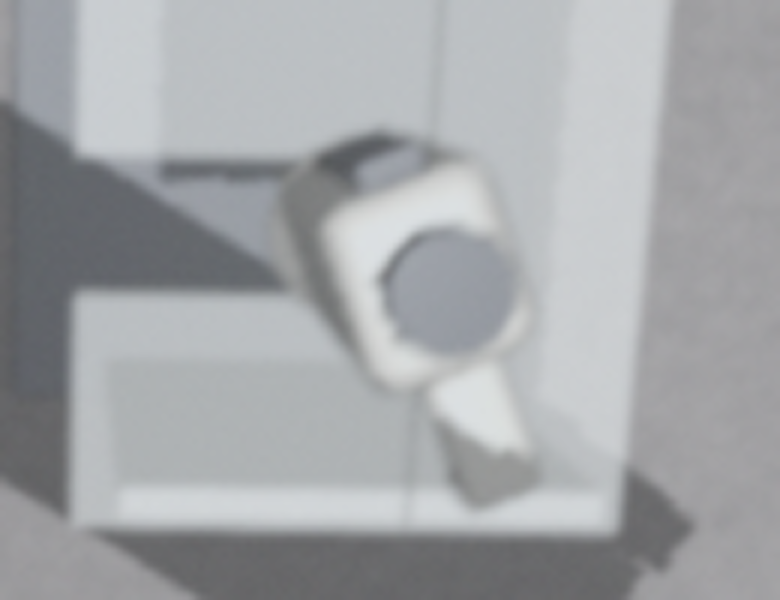

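move_arm(
  commands=[
    [[0,2.5,-1.5],[0,0,0],0.5],
    [[0,5,-3],[0,0,0],0.5],
    [[0,5.4,-3.3],[0,0,0],0.5],
    [[0,5.4,-3.3],[0,0,0],0.5],
    [[0,5.4,-3.3],[0,0,0],0.5],
  ],
)

```text
t: 17.52
position: [0.6185, 0.2447, 0.2679]
eef_rot: [-0.501, 1.57, -1.382]
contact_force: [-0.8, 0.7, 0.4]
gripper_width: 0.0642
```

```bash
python3 -c "
from h import *
go([.619,.2445,.27],.69);c=cam('wrist');np.save('T18.npy',tool());save('wrist','w18')
print(proj('wrist',tool()[:3,3],c))
a=cv2.imread('pics/w18.png');cv2.imwrite('pics/w18c.png',cv2.resize(a[100:280,200:440],(800,600),interpolation=cv2.INTER_CUBIC))
"
```

```text
t 17.52 pos [0.6185 0.2447 0.2679] jawyaw 0.691 tilt 0.001 SHIFT [-0.21  0.03  0.04] TURN [0.001 0.001 0.   ] w 0.0642
[319.87261519 225.2949423 ]
```

View pics/w18c.png

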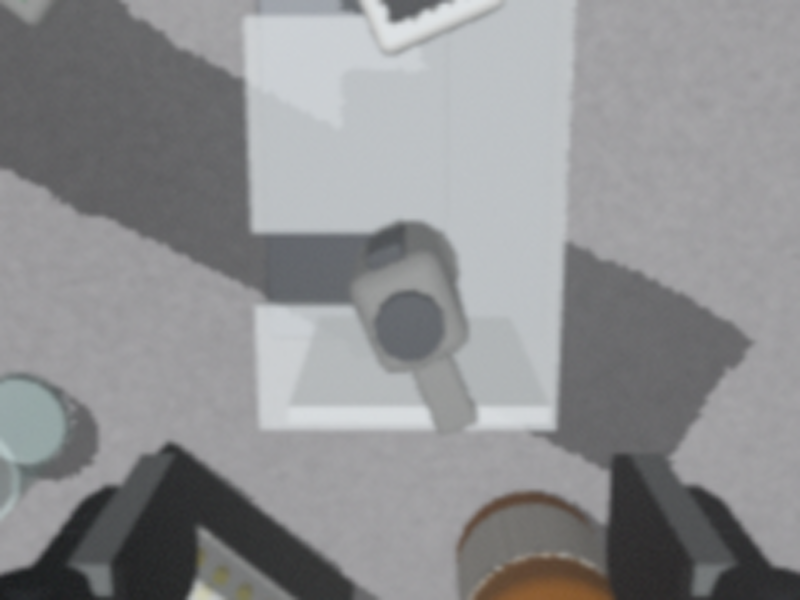

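```bash
python3 -c "
from h import *
c=cam('wrist');s=240/800
g=lambda u,v,z:back('wrist',(200+u*s,100+v*s),z,c)
for A,B in (((355,292),(380,362)),((446,258),(467,335)),((418,365),(437,428)),((450,352),(474,412)),((368,286),(430,262))):
  d=g(*B,.202)-g(*A,.202);print(np.arctan2(d[1],d[0]), 'pip yaw if -y', np.arctan2(d[1],d[0])+np.pi/2, np.linalg.norm(d))
print('button',g(410,325,.214)); print('handle top', g(410,322,.202))
print('slot mid',g(310,268,.14), 'shelf',g(250,15,.14),g(575,15,.14),g(558,430,.14),g(260,430,.14))
"
```

```text
-0.5556662868266964 pip yaw if -y 1.0151300399682002 0.01996358550236093
-0.605914418180391 pip yaw if -y 0.9648819086145055 0.02125344207323721
-0.5948244986715481 pip yaw if -y 0.9759718281233485 0.01846311163585601
-0.5017725906351529 pip yaw if -y 1.0690237361597437 0.018004448548304103
1.0672625576927721 pip yaw if -y 2.638058884487669 0.017151672868426483
button [0.61764896 0.2501527  0.214     ]
handle top [0.61925138 0.2483827  0.202     ]
slot mid [0.59367223 0.22945946 0.14      ] shelf [0.53166067 0.27904585 0.14      ] [0.60720698 0.34151959 0.14      ] [0.69273528 0.23905138 0.14      ] [0.61513645 0.17481637 0.14      ]
```

move_arm(
  commands=[
    [[0,0.3,-0.4],[-0.15,0,0],0.4],
    [[2,0.3,-0.4],[-0.31,0,0],0.4],
    [[4.5,0.3,-0.4],[-0.31,0,0],0.4],
    [[4.5,0.3,-0.4],[-0.31,0,0],0.4],
    [[4.5,0.3,-0.4],[-0.31,0,0],0.4],
  ],
)

```text
t: 18.2
position: [0.6187, 0.2513, 0.2237]
eef_rot: [0.733, 1.57, 0.165]
contact_force: [0.4, 0.9, 0.6]
gripper_width: 0.0595
```

```bash
python3 -c "
from h import *
go([.618,.2495,.123],1.0);c=cam('wrist');save('wrist','w19')
a=cv2.imread('pics/w19.png');cv2.imwrite('pics/w19c.png',cv2.resize(a[120:300,200:440],(800,600),interpolation=cv2.INTER_CUBIC))
"
```

```text
t 18.2 pos [0.6187 0.2513 0.2237] jawyaw 1.002 tilt 0.001 SHIFT [10.07 -0.2   0.02] TURN [ 0.002  0.001 -0.001] w 0.0595
```

View pics/w19c.png

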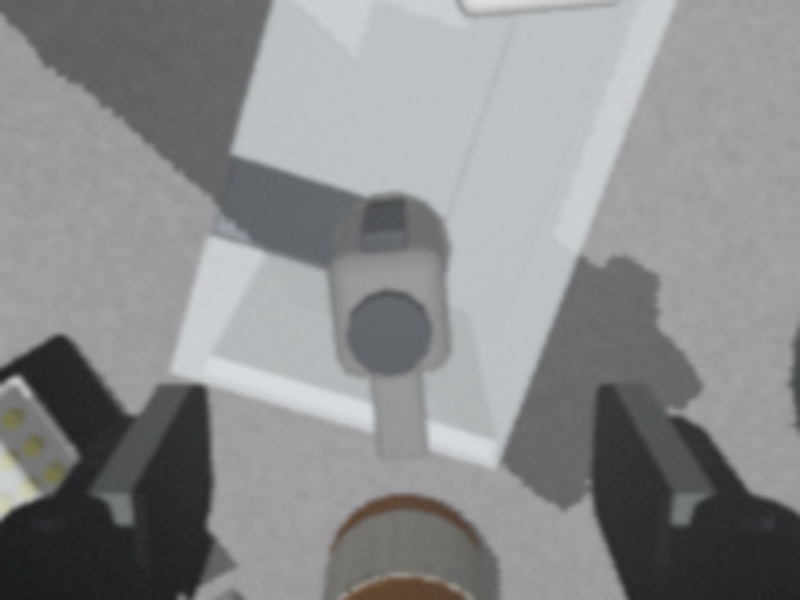

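move_arm(
  commands=[
    [[2,-0.2,0],[0,0,0],0.4],
    [[5,-0.2,0],[0,0,0],0.4],
    [[8,-0.2,0],[0,0,0],0.4],
    [[10,-0.2,0],[0,0,0],0.4],
    [[10,-0.2,0],[0,0,0],0.4],
  ],
)

```text
t: 18.88
position: [0.6165, 0.2498, 0.1219]
eef_rot: [-2.063, 1.569, -2.631]
contact_force: [-0.1, -0.8, 0.9]
gripper_width: 0.0598
```

```bash
python3 -c "
from h import *
go([.618,.2495,.123],1.0);c=cam('wrist');save('wrist','w20');print(r.state()['contact_force'])
a=cv2.imread('pics/w20.png');A=cv2.resize(a[180:360,220:420],(480,432),interpolation=cv2.INTER_CUBIC)
save('side','s20');a=cv2.imread('pics/s20.png');B=cv2.resize(a[190:262,240:293],(318,432),interpolation=cv2.INTER_CUBIC);cv2.imwrite('pics/ws20.png',np.hstack([A,B]))
"
```

```text
t 18.88 pos [0.6165 0.2498 0.1219] jawyaw 1.003 tilt 0.002 SHIFT [-0.11  0.05  0.14] TURN [ 0.003 -0.001  0.002] w 0.0598
[ 0.63581593 -0.46606324  0.65935621]
```

View pics/ws20.png

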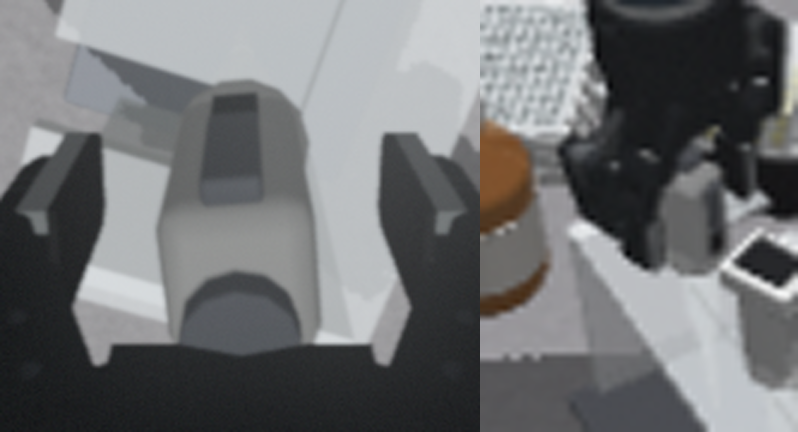

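move_arm(
  commands=[
    [[0,0,0.1],[0,0,0],0.0],
    [[0,0,0.1],[0,0,0],-0.3],
    [[0,0,0.1],[0,0,0],-0.5],
    [[0,0,0.1],[0,0,0],-1],
    [[0,0,0.1],[0,0,0],-1],
  ],
  grip_force=40,
)

```text
t: 19.6
position: [0.6185, 0.2496, 0.1235]
eef_rot: [0.975, 1.57, 0.408]
contact_force: [-0.1, -1.4, 5.9]
gripper_width: 0.0255
```

move_arm(
  commands=[
    [[0,0,0],[0,0,0],-1],
    [[-1,0,0],[0,0,0],-1],
    [[-2,0,0],[0,0,0],-1],
    [[-2,0,0],[0,0,0],-1],
  ],
)

```text
t: 20.1
position: [0.6186, 0.2497, 0.1438]
eef_rot: [0.988, 1.569, 0.421]
contact_force: [0.0, 0.5, -0.3]
gripper_width: 0.0258
```

```bash
python3 -c "
from h import *
go([.618,.2495,.28],1.0);c=cam('wrist');save('wrist','w21');print(r.state()['contact_force'])
a=cv2.imread('pics/w21.png');A=cv2.resize(a[180:360,220:420],(480,432),interpolation=cv2.INTER_CUBIC)
save('side','s21');a=cv2.imread('pics/s21.png');B=cv2.resize(a[190:262,240:293],(318,432),interpolation=cv2.INTER_CUBIC);cv2.imwrite('pics/ws21.png',np.hstack([A,B]))
"
```

```text
t 20.1 pos [0.6186 0.2497 0.1438] jawyaw 1.003 tilt 0.002 SHIFT [-13.62  -0.03  -0.03] TURN [ 0.003  0.001 -0.002] w 0.0258
[-0.14344942 -1.10272884 -0.95483322]
```

View pics/ws21.png

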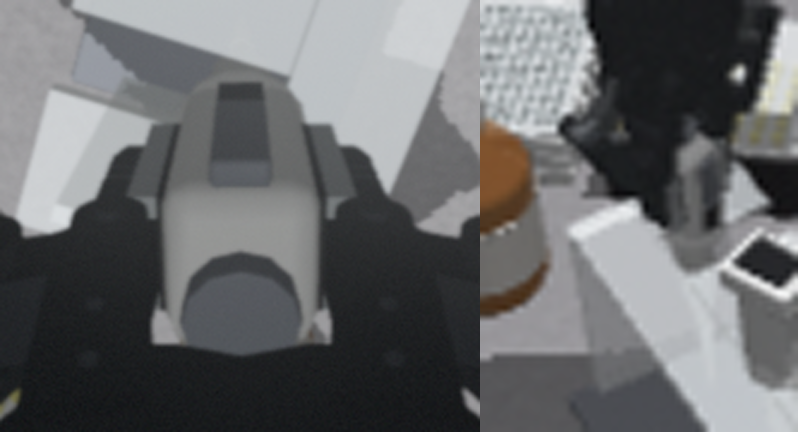

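move_arm(
  commands=[
    [[-3,0,0],[0,0,0],-1],
    [[-6,0,0],[0,0,0],-1],
    [[-9,0,0],[0,0,0],-1],
    [[-12,0,0],[0,0,0],-1],
    [[-14,0,0],[0,0,0],-1],
  ],
)

```text
t: 20.82
position: [0.6181, 0.2495, 0.2837]
eef_rot: [0.977, 1.57, 0.409]
contact_force: [-0.3, 1.4, -1.0]
gripper_width: 0.0258
```

```bash
python3 -c "
from h import *
go([.5695,-.296,.28],1.47);c=cam('side');save('side','s22')
P=tool()[:3,3];print(proj('side',P-[0,0,.1085],c),proj('side',P+[0,0,.0905],c))
a=cv2.imread('pics/s22.png');cv2.imwrite('pics/s22c.png',cv2.resize(a[150:270,210:370],(800,600),interpolation=cv2.INTER_CUBIC))
"
```

```text
t 20.82 pos [0.6181 0.2495 0.2837] jawyaw 1.003 tilt 0.001 SHIFT [  0.35 -48.6   25.24] TURN [-0.467  0.001 -0.001] w 0.0258
[274.12797322 223.2877065 ] [267.72630567 172.48122758]
```

View pics/s22c.png

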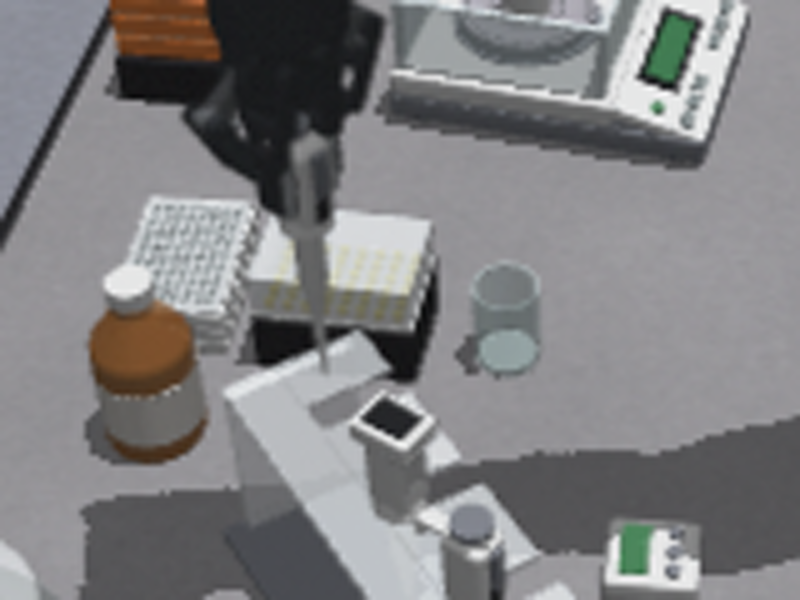

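move_arm(
  commands=[
    [[0,-3,1.6],[0,0,0],-1],
    [[0,-8,4.1],[-0.08,0,0],-1],
    [[0,-13,6.7],[-0.18,0,0],-1],
    [[0,-18,9.3],[-0.28,0,0],-1],
    [[0,-23,11.9],[-0.38,0,0],-1],
  ],
)

```text
t: 21.5
position: [0.5938, -0.0101, 0.2818]
eef_rot: [-2.884, 1.57, -3.068]
contact_force: [0.5, -0.1, -1.2]
gripper_width: 0.0252
```

```bash
python3 -c "
from h import *
go([.5695,-.296,.28],1.47)"
```

```text
t 21.5 pos [ 0.5938 -0.0101  0.2818] jawyaw 1.387 tilt 0.001 SHIFT [  0.18 -28.55   2.85] TURN [-0.083 -0.001  0.   ] w 0.0252
```

move_arm(
  commands=[
    [[0,-5.5,0.5],[0,0,0],-1],
    [[0,-11,1],[-0.08,0,0],-1],
    [[0,-16.5,1.6],[-0.083,0,0],-1],
    [[0,-22,2.2],[-0.083,0,0],-1],
    [[0,-26,2.6],[-0.083,0,0],-1],
  ],
)

```text
t: 22.12
position: [0.5703, -0.2715, 0.2817]
eef_rot: [-2.632, 1.57, -2.739]
contact_force: [0.4, -0.1, -1.3]
gripper_width: 0.0254
```

move_arm(
  commands=[
    [[0,-1.5,0],[0,0,0],-1],
    [[0,-2.4,0],[0,0,0],-1],
    [[0,-2.4,0],[0,0,0],-1],
    [[0,-2.4,0],[0,0,0],-1],
  ],
)

```text
t: 22.62
position: [0.5697, -0.2908, 0.2824]
eef_rot: [1.565, 1.57, 1.463]
contact_force: [-0.3, -0.4, -0.8]
gripper_width: 0.0259
```

```bash
python3 -c "
from h import *
go([.5695,-.296,.233],1.47);c=cam('wrist');save('wrist','w23');cs=cam('side');save('side','s23')
P=tool()[:3,3];print(proj('side',P-[0,0,.1105],cs),'rim pred',proj('side',[.5695,-.296,.112],cs))
a=cv2.imread('pics/s23.png');cv2.imwrite('pics/s23c.png',cv2.resize(a[105:185,270:370],(750,600),interpolation=cv2.INTER_CUBIC))
"
```

```text
t 22.62 pos [ 0.5697 -0.2908  0.2824] jawyaw 1.468 tilt 0.001 SHIFT [ 4.94 -0.53  0.03] TURN [-0.002  0.    -0.001] w 0.0259
[314.49604989 130.32428914] rim pred [314.99816564 142.05392855]
```

View pics/w23.png

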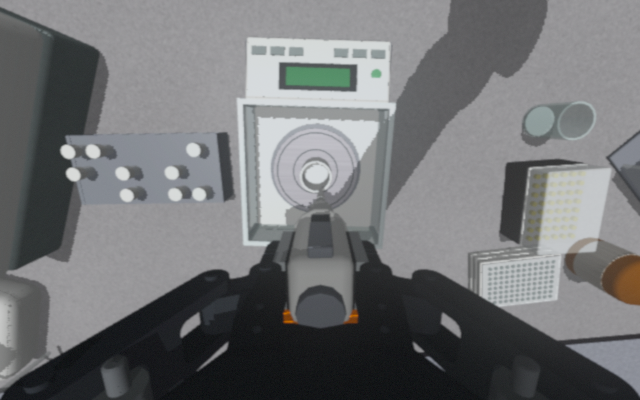

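View pics/s23c.png

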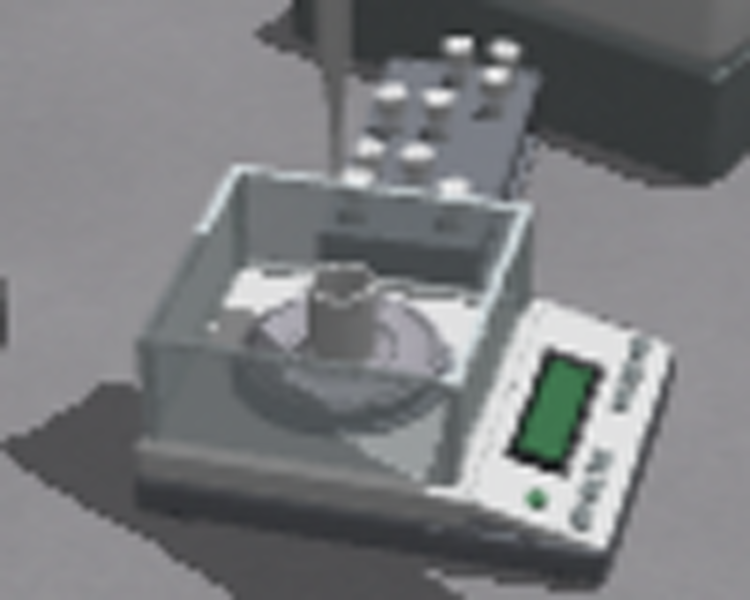

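```bash
python3 -c "
from h import *
c=cam('wrist');print(back('wrist',(316.3,173.5),.112,c),r.state()['position'])
a=cv2.imread('pics/w23.png');cv2.imwrite('pics/w23c.png',cv2.resize(a[110:230,240:400],(800,600),interpolation=cv2.INTER_CUBIC))
"
```

```text
[ 0.56539028 -0.29550128  0.112     ] [ 0.56964043 -0.29116707  0.2825977 ]
```

move_arm(
  commands=[
    [[0,-0.3,0],[0,0,0],-1],
    [[1,-0.5,0],[0,0,0],-1],
    [[2,-0.5,0],[0,0,0],-1],
    [[3,-0.5,0],[0,0,0],-1],
    [[3.5,-0.5,0],[0,0,0],-1],
  ],
)

```text
t: 23.35
position: [0.5682, -0.2972, 0.2464]
eef_rot: [2.809, 1.569, 2.704]
contact_force: [-0.1, -0.3, -1.2]
gripper_width: 0.0254
```

move_arm(
  commands=[
    [[0,0,0],[0,0,0],-1],
    [[0,0,0],[0,0,0],-1],
    [[0,0,0],[0,0,0],-1],
  ],
)

```text
t: 23.72
position: [0.5688, -0.2977, 0.248]
eef_rot: [-0.351, 1.57, -0.456]
contact_force: [0.2, -0.0, -1.4]
gripper_width: 0.0255
```

```bash
python3 -c "
from h import *
go([.5695,-.296,.233],1.47);save('wrist','w24');cs=cam('side');save('side','s24');save('top','t24')
P=tool()[:3,3];print(proj('side',P-[0,0,.1105],cs),'rim pred',proj('side',[.5695,-.296,.112],cs))
a=cv2.imread('pics/s24.png');B=cv2.resize(a[110:160,290:340],(500,500),interpolation=cv2.INTER_CUBIC)
a=cv2.imread('pics/w24.png');A=cv2.resize(a[130:280,275:365],(300,500),interpolation=cv2.INTER_CUBIC);cv2.imwrite('pics/ws24.png',np.hstack([A,B]))
"
```

```text
t 23.73 pos [ 0.5688 -0.2977  0.248 ] jawyaw 1.466 tilt 0.001 SHIFT [1.5  0.18 0.05] TURN [-0.004  0.001  0.   ] w 0.0255
[315.12434695 136.71145996] rim pred [314.99816564 142.05392855]
```

View pics/w23c.png

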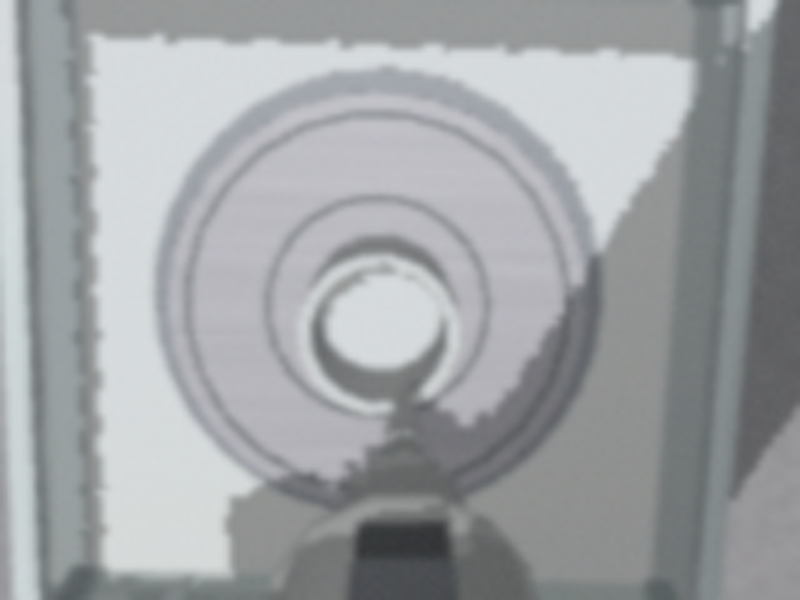

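View pics/ws24.png

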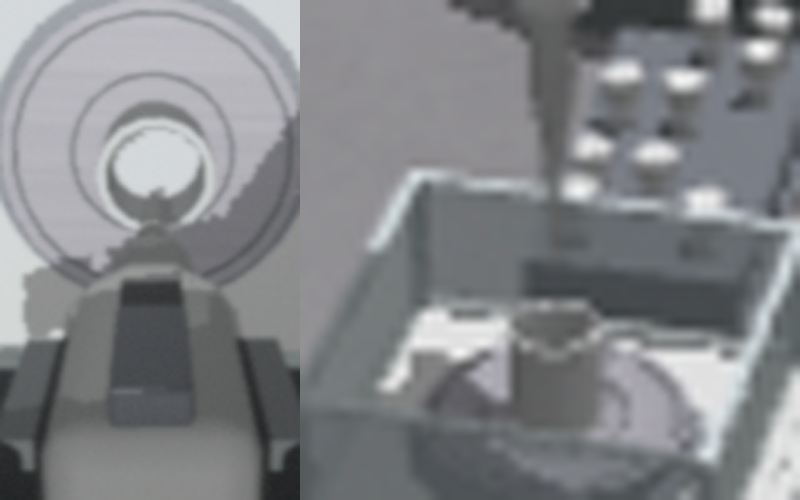

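```bash
python3 -c "
from h import *
c=cam('wrist');T=tool()
for x in (.09,.10,.11,.12):print(x,proj('wrist',(T@[x,0,0,1])[:3],c))
print('rim',proj('wrist',[.5695,-.296,.112],c)); print(back('wrist',(321.9,182),.112,c))
cs=cam('side');P=T[:3,3]
for z in (.09,.1,.11,.12): print(proj('side',P-[0,0,z],cs))
a=cv2.imread('pics/w24.png');cv2.imwrite('pics/w24c.png',cv2.resize(a[150:230,285:355],(525,600),interpolation=cv2.INTER_CUBIC))
"
```

```text
0.09 [320.18820632 192.29590065]
0.1 [320.2018529  189.87657897]
0.11 [320.21459796 187.61708149]
0.12 [320.22652799 185.50207725]
rim [321.76446125 182.95300212]
[ 0.56844596 -0.29574024  0.112     ]
[315.02268568 132.47325443]
[315.07248727 134.54945663]
[315.12188739 136.60892237]
[315.1708909  138.65185323]
```

View pics/w24c.png

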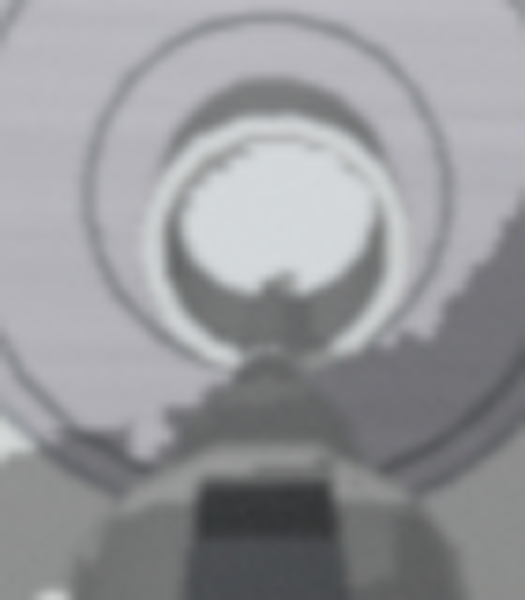

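move_arm(
  commands=[
    [[0,0.2,0],[0,0,0],-1],
    [[0.7,0.2,0],[0,0,0],-1],
    [[1.3,0.2,0],[0,0,0],-1],
    [[1.7,0.2,0],[0,0,0],-1],
    [[1.7,0.2,0],[0,0,0],-1],
  ],
)

```text
t: 24.5
position: [0.5685, -0.2954, 0.2301]
eef_rot: [2.918, 1.57, 2.813]
contact_force: [0.7, -1.2, -0.7]
gripper_width: 0.0255
```

move_arm(
  commands=[
    [[0,0,0],[0,0,0],-1],
    [[0,0,0],[0,0,0],-1],
    [[0,0,0],[0,0,0],-1],
  ],
)

```text
t: 24.88
position: [0.5689, -0.2956, 0.2308]
eef_rot: [-0.263, 1.57, -0.368]
contact_force: [-0.4, 0.3, -0.8]
gripper_width: 0.0256
```

```bash
python3 -c "
from h import *
go([.569,-.296,.229],1.47);save('wrist','w25');save('side','s25')
T=tool();P=T[:3,3];cs=cam('side')
print([proj('side',P-[0,0,z],cs).round(1) for z in (.1,.1085,.112)],'rim',proj('side',[.569,-.296,.112],cs),[proj('wrist',(T@[z,0,0,1])[:3]).round(1) for z in (.1,.1085)],proj('wrist',[.569,-.296,.112]))
a=cv2.imread('pics/s25.png');B=cv2.resize(a[120:155,300:335],(420,420),interpolation=cv2.INTER_CUBIC)
a=cv2.imread('pics/w25.png');A=cv2.resize(a[155:215,295:350],(385,420),interpolation=cv2.INTER_CUBIC);cv2.imwrite('pics/ws25.png',np.hstack([A,B])[:, :800])
"
```

```text
t 24.88 pos [ 0.5689 -0.2956  0.2308] jawyaw 1.466 tilt 0.0 SHIFT [ 0.18 -0.04  0.02] TURN [-0.004  0.     0.   ] w 0.0256
[array([315.1, 138.3]), array([315.1, 140.1]), array([315.1, 140.8])] rim [315.11725993 142.0614076 ] [array([320.2, 189.9]), array([320.2, 187.9])] [319.81876029 185.95065942]
```

View pics/ws25.png

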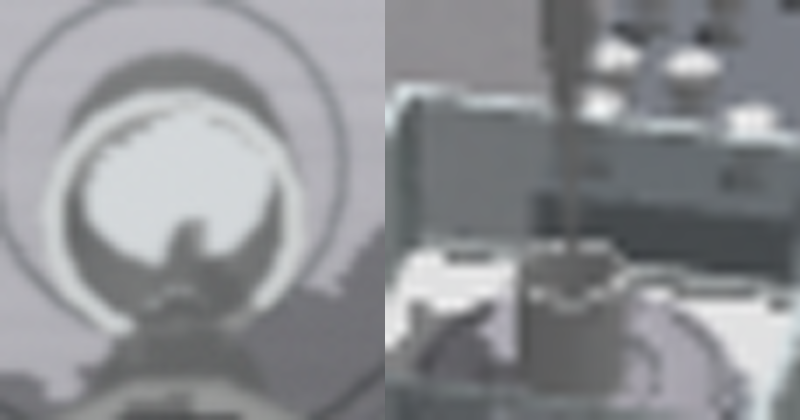

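```bash
python3 -c "
from h import *
s=r.state();print(np.abs(s['qvel']).max(),s['t']);print(r.hand_in());print(r.state()['position'],r.state()['gripper_width'])"
```

```text
0.0021814474754272514 24.975
the job is handed in; nothing more can be done
None
the job is handed in; nothing more can be done
```

The weighing beaker is upright and released on the pan. The tipped hand pipette is held still above its mouth, and I handed the job in at t ≈ 25 s of the 61 s allowed. `hand_in` reports no verdict, so these are my own last checks.

- **Beaker:** by the wrist picture taken after release, it stands about 2 mm from the pan centre.
- **Pipette:** the tool was vertical to within the reading and the handle was held at 25.6 mm opening. From the grasp geometry the tip is about 10 mm above the rim and within about 2 mm of the mouth's centre. Side and wrist pictures agree with this, and joint speeds were below 0.003 rad/s.

**Checks that failed or disagreed:**
- **Fingertips:** they sit about 30–40 mm behind the reported TCP. My first closing on the beaker therefore shut in the air above its rim. Two cameras showed the offset, and I lowered all later grasps to allow for it.
- **Pipette angle:** it hung turned about 0.3 rad from the rack's axes instead of parallel to them. I lined the jaws up with its handle.
- **Top camera:** its positions were up to about 8 mm off from the wrist camera's, so I used the wrist views for placing.
- **Tip height:** in one intermediate side picture, before the final descent, the thin tip appeared about 10 mm higher than expected. The last pictures agreed with the calculated height.

I did not check the other bench items one by one at the end. I saw no contact with them in the pictures or the force readings.

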